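# Glaze an inspection lamp: cover glass in, retaining ring screwed snug

## Robot

A 6-joint arm with a two-finger parallel gripper is mounted at the origin on the work surface. World frame = base frame: x ahead of the robot, y to its left, z up, the work surface at z = 0. Lengths are in m, angles in rad, forces in N, time in s.
With the tool pointing down it reaches from about 0.275 to 0.875 m from the base axis. Payload 12.5 kg.
Tool frame: the origin (TCP) lies at the very end of the fingers, on their centre line; the grasp point (between the pads) lies 19 mm behind it; y points along the fingers, x is the direction in which the jaws open and shut, and the axes are right-handed (so a half turn about y gives the same grasp; the last joint's range is limited). The gripper opens to 85 mm and grips with 20 to 120 N. Pads are 22 mm wide; open, the fingers measure 114 mm over their backs; the gripper's body (76 mm by 85 mm) begins 54 mm behind the grasp point. The pads swing forward as they close: fully open they stand 13 mm farther back than shut.
Start: joints at [-1.244, 0.351, 1.652, -0, 1.139, -0.085], TCP at [0.22, -0.504, 0.231] pointing down, gripper open.
Joint ranges: [-2.75, 2.75], [-0.79, 2.1], [0.01, 2.65], [-1.57, 4.71], [0.07, 3.14], [-2.87, 2.87]. Speed limits (rad/s): [2.22, 2.22, 2.79, 3.14, 3.14, 3.14].

## Interface

Orientations are given as a unit quaternion [x, y, z, w].
In Python, from cell import robot gives the robot as it stands.
- The arm moves only by the shell command python3 -m pendant 'ROWS' [FORCE]. ROWS is text: rows parted by semicolons, each of 7 numbers parted by spaces: the closure, from -1 (fully open) to 1 (shut), then the shift along the tool's x, y, z in m, then the turn, a rotation vector about the tool's x, y, z in degrees. In form: fingers tx ty tz rx ry rz; .... A call has 1 to 8 rows; each row is the pose to reach, as a shift and turn from the pose commanded when the call began, along the tool's axes at that moment; what a row does not reach only later rows make up. A row lasts 1/8 s, in which the tool goes at most 62.5 mm and 10.7 degrees, less where a joint would pass 70% of its speed; a pose out of reach is approached as far as the arm can. A call with a gripper value outside its range is refused whole. The fingers move at their own pace and stop on an object; FORCE is the grip in N (left out, the last holds). Time passes only in rows, so rows that repeat a pose let the fingers close. It gives the time, the measured TCP pose, the force and the opening at its end, in the units of the state.
- robot.get_state(): the state, without advancing time (a new reading comes with each control period).
- robot.get_image(name): name is "side" or "top" or "wrist"; returns the picture (480x640x3 uint8, blue, green, red); there is no depth.
- robot.camera_model(name): a dict with "intrinsics" (3x3 intrinsics, pixels), "D" ([k1, k2, p1, p2, k3] as OpenCV has them; the pictures are not rectified), "R" (3x3) and "t" (3): a world point X has camera coordinates R X + t; the wrist camera has in their place "tool_from_camera" (4x4, takes a point from camera to tool coordinates, whose origin is the TCP and whose axes are the tool frame's). Camera axes: x right, y down, z forward; pixel columns grow to the right and rows downward; lengths in m; the calibration is good to about 2 mm. A picture is of the moment at which its call begins: read the wrist's pose just before it. camera_model takes no time and is no camera call.
- robot.sign_off(): hands the job in, once; it reports no verdict.
The state is a dict: "t": time; "joints": joint angles; "qd": joint speeds; "joint_efforts": joint torques, N m; "tcp_pos": TCP position; "orientation": TCP orientation; "wrist_force": force on the tool from outside, world axes, zero at the start; "moment": the same for the moment, N m; "width": opening from 0.0 (shut) to 1.0 (fully open).
Only numpy, scipy, OpenCV 4.12 (cv2) and the standard library are available. Lean on these libraries where they do the work, as an engineer would, in place of code of your own. Each camera call takes 0.05 s, during which the arm holds its last target.

## Task

Lay the larger cover glass gently into the open mouth of the inspection lamp that stands in the vice, so that it sits flat on its gasket. Then put the retaining ring over it and screw it down clockwise until it is snug on the glass: clamped firmly by the thread, but not tight enough to crush the gasket or crack the glass. Leave everything else on the bench as it is.

Things in the scene. Friction and masses are not known exactly. Their poses are not given: they have to be found in the camera images.
- lamp: Inspection lamp standing upright in a bench vice, both fixed. Origin on the bench under the lamp's axis, z up, the vice's spindle and tommy bar (50 mm high) on the +x side to 160 mm, base 150 x 100 mm, jaws up to 100 mm. The lamp's head ends in a round rim 165 mm above the bench, below it a shoulder of 57 mm diameter from 26 to 20 mm below the rim.
- mouth (a point): Centre of the lamp's rim, z up along the lamp. The cell inside has a 41.6 mm bore, its rim chamfered 1.6 mm inside and out. The seat is a flat rubber gasket ring 3.5 to 6.5 mm below the rim: it differs from lamp to lamp, so snug must be felt. It yields 1 mm per 10 N and is crushed at 2.4 mm. Snug is about 10 N on the glass (gasket in by 1 mm).
- thread_start (a point): Top end of one of the three thread flights outside the lamp's head (25.4 mm from the axis, 4.2 mm below the rim); the others at 120 and 240 degrees. Head 48 mm plain for 3 mm under the rim, then three-start right-hand thread, 54.4 mm over the crests, 2.5 mm thick, each flight running 130 degrees clockwise and 3.3 mm down per rad. Black marks on the shoulder below the starts.
- lens_center (a point): The larger cover glass, plain clear disc, 40 mm diameter, 9 mm thick, 28 g, lying flat on a thin cork pad (90 mm square, 4 mm). The point is its centre, 4.5 mm above its underside; z up. Seated, it stands 2.5 to 5.5 mm proud of the rim and has 0.8 mm play all round. Glass: grip it lightly, under 35 N.
- ring_mid (a point): Retaining ring, fluted aluminium, 62 mm outside, 18 mm high, 45 g, lying right way up (flange on top) on a thin rubber pad (90 mm square, 4 mm). The point is on its axis, 9 mm above its underside; z up. Flange 3 mm thick with a 32 mm window, its underside 15 mm above the ring's underside; it presses on the glass's edge. Skirt inside 56 mm, 0.8 mm play over the thread.
- lug (a point): One of the ring's three thread lugs (inside the skirt's lower edge, 26.5 mm from the axis, 3 mm high, 5.6 mm wide); the others at 120 and 240 degrees, each below a black line on the flange. Set on the head they rest on a flight; turned clockwise from above they run under the next, with 1.4 mm end play. Friction holds the thread when let go. Free it turns with no torque, snug with 0.1 to 0.3 N m.
- lens: the same larger cover glass; origin at the centre of its underside
- ring: the same retaining ring; origin on its axis at its underside
- tape_roll: roll of masking tape, 92 mm across, 24 mm high; origin under its centre
- sanding_block: rubber sanding block, 68 x 120 x 34 mm; origin under its centre
- small_glass: small cover glass for another lamp, 26 mm diameter, 6 mm thick; origin under its centre
- screwdriver: screwdriver lying on the bench; origin under its middle
- spray_can: spray can, 65 mm diameter, 198 mm high, standing; origin under its centre
- paint_tin: paint tin, 103 mm diameter, 112 mm high; origin under its centre
- mixing_cup: white plastic mixing cup, 80 mm across, 95 mm high, standing; origin under its centre
Mind the look-alikes: they are no part of the job. Of the things shaped like the ring, the aluminium one is meant.

How it is judged:
By the outcome, as a careful person would: the job done as asked, in the order asked, and still so for the second after the job is handed in, with the robot touching nothing.
It also fails if it takes over 69 s, if anything falls off the work surface, if the arm or the gripper's body presses on something with over 40 N, if the wrist force passes 120 N, or if a joint passes its speed limit or range.

## Working session

There is one attempt and no reset: what is moved stays moved. The work goes in short steps, Python scripts to look and compute and a shell command to move; the robot and the scene stay as the last step left them, time stands still between calls to the robot, and variables do not carry over. Pictures are saved under pics/ and viewed, and the job is handed in when it is done.

```bash
ls; mkdir -p pics; python3 - <<'E'
from cell import robot
import cv2,json
s=robot.get_state();print(s)
for n in("top","side","wrist"):
    cv2.imwrite(f"pics/{n}0.png",robot.get_image(n))
    m=robot.camera_model(n);print(n,{k:(v.tolist() if hasattr(v,'tolist') else v) for k,v in m.items()})
E
```

```text
pics
{'t': 0.0, 'joints': array([-1.24360221e+00,  3.51261262e-01,  1.65240810e+00, -1.06757084e-06,
        1.13908257e+00, -8.45750131e-02]), 'qd': array([-1.22410187e-03, -6.23354049e-04, -1.79195926e-03,  3.00389912e-04,
        2.43501623e-04, -4.83724528e-05]), 'joint_efforts': array([ 6.28236357e-04, -5.06103659e+01, -2.91399962e+01, -5.76976231e-05,
        4.48757797e-03, -2.88712704e-05]), 'tcp_pos': array([ 0.22006004, -0.50370893,  0.23075079]), 'orientation': array([-0.59140447,  0.38754648, -0.38690054,  0.59190916]), 'wrist_force': array([-0.44368201,  0.16406019, -0.42016062]), 'moment': array([0.04788837, 0.00261188, 0.03537283]), 'width': 0.9988018994095369}
top {'intrinsics': [[534.8917387612069, 0.0, 317.9525471878769], [0.0, 534.8917387612069, 245.6863726798691], [0.0, 0.0, 1.0]], 'D': [-0.04402629075080495, 0.0, 0.0, 0.0, 0.0], 'R': [[0.014515906192532495, -0.9998793369615477, -0.005531725295564753], [-0.9963703174312435, -0.014000434198485033, -0.08396534037456949], [0.0838777623054706, 0.006730479892985606, -0.9964533213507982]], 't': [3.961921500426974e-05, 0
[... 286 characters left out ...]
], [-0.043051020569981356, -0.6366189169062627, -0.7699759504458439], [0.0540067362543463, 0.7680807028336137, -0.6380715527068856]], 't': [-0.5056092963945136, 0.10129564514972503, 1.0765337419689944]}
wrist {'intrinsics': [[387.79170469693037, 0.0, 331.73377915564294], [0.0, 387.79170469693037, 235.2725960188446], [0.0, 0.0, 1.0]], 'D': [-0.039509408954049356, 0.0, 0.0, 0.0, 0.0], 'tool_from_camera': [[0.9999999916442683, 1.6517941852889162e-05, 0.0001282131761021135, 0.0003638200792324131], [-0.00011740517239407894, -0.2990667630020049, 0.9542321821671738, -0.14311264597096027], [5.4106251250194525e-05, -0.9542321892467566, -0.2990667585637917, 0.07550311021672255], [0.0, 0.0, 0.0, 1.0]]}
```

View pics/top0.png

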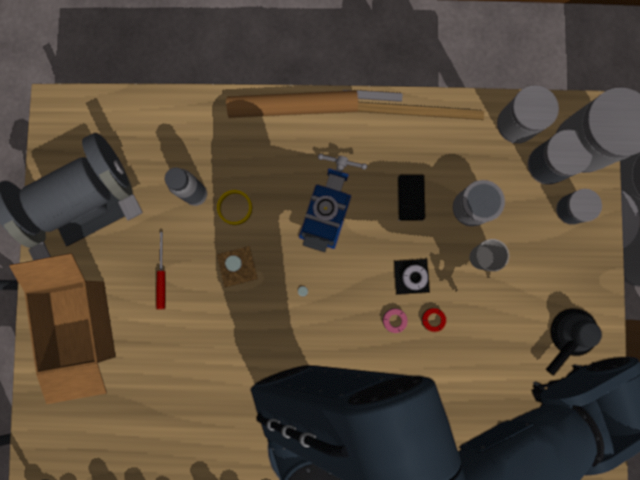

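View pics/side0.png

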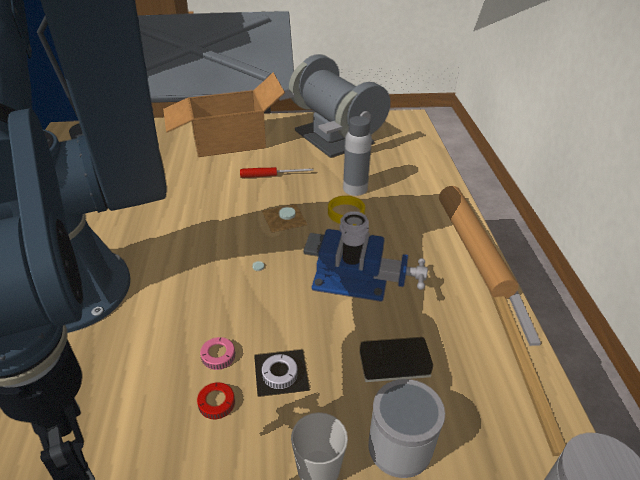

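View pics/wrist0.png

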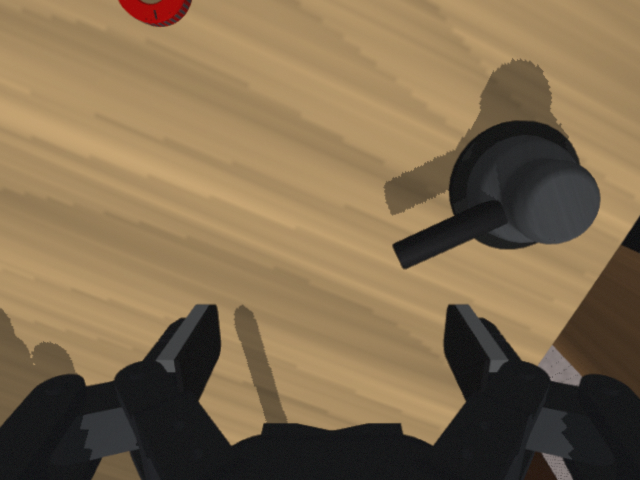

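The top picture shows the large glass on cork at about (233,264), the small glass at (303,291), the aluminium ring on its black pad at (415,277) with pink and red decoys at (395,320) and (433,320), and the lamp mouth at (326,208). I'll enlarge these for closer readings.

```bash
cat > h.py <<'E'
import numpy as np,cv2
from cell import robot
from scipy.spatial.transform import Rotation as Rn
def cam(n,st=None):
    m=robot.camera_model(n);K=np.array(m["intrinsics"]);D=np.array(m["D"])
    if n=="wrist":
        T=np.eye(4);T[:3,:3]=Rn.from_quat(st["orientation"]).as_matrix();T[:3,3]=st["tcp_pos"]
        W=T@np.array(m["tool_from_camera"]);R=W[:3,:3].T;t=-R@W[:3,3]
    else: R=np.array(m["R"]);t=np.array(m["t"])
    return K,D,R,t
def px2w(c,u,v,z):
    K,D,R,t=c
    p=cv2.undistortPoints(np.array([[[u,v]]],float),K,D)[0,0]
    d=R.T@np.array([p[0],p[1],1]);o=-R.T@t
    return o+d*(z-o[2])/d[2]
def w2px(c,X):
    K,D,R,t=c
    return cv2.projectPoints(np.atleast_2d(np.array(X,float)),cv2.Rodrigues(R)[0],t,K,D)[0][:,0]
def tri(obs):
    A=np.zeros((3,3));b=np.zeros(3)
    for c,u,v in obs:
        K,D,R,t=c;p=cv2.undistortPoints(np.array([[[u,v]]],float),K,D)[0,0]
        d=R.T@np.array([p[0],p[1],1]);d/=np.linalg.norm(d);o=-R.T@t;P=np.eye(3)-np.outer(d,d);A+=P;b+=P@o
    X=np.linalg.solve(A,b);return X
def crop(im,u,v,w,h,f,fn):
    u0,v0=int(u-w/2),int(v-h/2);c=im[max(v0,0):v0+h,max(u0,0):u0+w]
    cv2.imwrite(fn,cv2.resize(c,None,fx=f,fy=f,interpolation=cv2.INTER_CUBIC))
def rows(target,Rt,st):
    """shift/turn from measured pose to target in tool axes (mm, deg)"""
    R=Rn.from_quat(st["orientation"]);d=R.inv().apply(np.array(target)-st["tcp_pos"])
    r=(R.inv()*Rt).as_rotvec(degrees=True);return d*1000,r
E
python3 - <<'E'
from h import *
t=cv2.imread("pics/top0.png");s=cv2.imread("pics/side0.png")
def C(im,u,v,w=50,h=40,f=8):
    return cv2.resize(im[v-h//2:v+h//2,u-w//2:u+w//2],None,fx=f,fy=f,interpolation=cv2.INTER_CUBIC)
a=np.vstack([np.hstack([C(t,233,264),C(t,415,277)]),np.hstack([C(t,326,208),C(s,353,225)])])
cv2.imwrite("pics/c1.png",cv2.resize(a,(800,640))[:, :][:600] if 0 else cv2.resize(a,(750,600)))
a=np.vstack([np.hstack([C(s,287,213),C(s,279,370)]),np.hstack([C(t,303,291),C(s,355,285,100,80,4)])])
cv2.imwrite("pics/c2.png",cv2.resize(a,(750,600)))
E
```

```text
(no output)
```

View pics/c1.png

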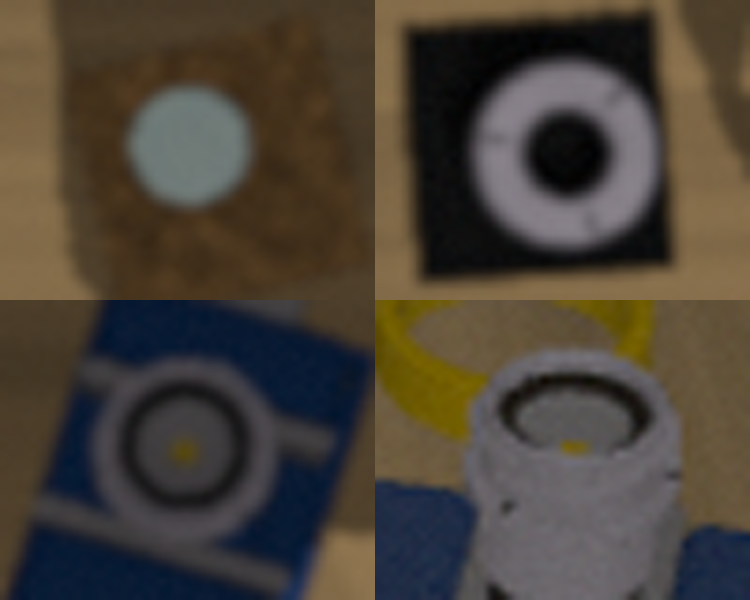

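View pics/c2.png

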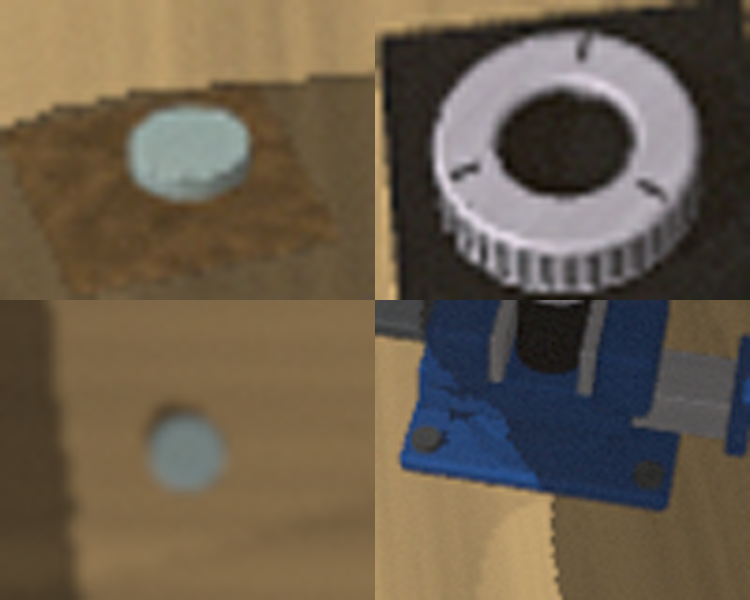

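```bash
python3 - <<'E'
from h import *
T=cam("top");S=cam("side");np.set_printoptions(precision=4,suppress=True)
g=px2w(T,232.8,263.2,.013);print("glass",g,px2w(S,286.6,210.8,.013),np.hypot(*g[:2]))
r=px2w(T,415,277,.022);print("ring",r,px2w(S,279,366.6,.022))
m=px2w(T,325.2,207.2,.165);print("mouth",m,w2px(S,m))
for p in[(375+120,137),(375+240,92),(375+219,222)]:
    u=390+(p[0]-375)/7.5-.5;v=257+p[1]/7.5-.5;w=px2w(T,u,v,.022);print("mark",np.degrees(np.arctan2(*(w-r)[[1,0]])))
for u,v in[(583,47),(464,172),(652,188)]:
    w=px2w(S,254+(u-375)/7.5-.5,350+v/7.5-.5,.022);d=w-px2w(S,279,366.6,.022);print("mark side",np.degrees(np.arctan2(d[1],d[0])),np.hypot(*d[:2]))
R=Rn.from_quat(robot.get_state()["orientation"]).as_matrix();print(R)
E
```

```text
glass [0.4642 0.2268 0.013 ] [0.4646 0.2291 0.013 ] 0.5166859209453275
ring [ 0.4351 -0.2421  0.022 ] [ 0.4355 -0.2407  0.022 ]
mouth [ 0.5896 -0.0091  0.165 ] [[353.6237 217.6572]]
mark 77.5397829218456
mark -38.075042482989524
mark -157.68952217029124
mark side 78.9864832280931 0.023721833154344608
mark side -155.64909881028277 0.026139505230280313
mark side -43.19746377448772 0.026388011626661177
[[ 0.4003 -0.0003  0.9164]
 [-0.9164  0.0008  0.4003]
 [-0.0009 -1.      0.    ]]
```

```bash
python3 - <<'E'
from h import *
np.set_printoptions(precision=2,suppress=True)
s=robot.get_state()
D=lambda yaw: Rn.from_matrix(np.array([[np.cos(yaw),0,-np.sin(yaw)],[np.sin(yaw),0,np.cos(yaw)],[0,-1,0]]))
print(rows([.4643,.2275,.13],D(np.radians(26)),s))
E
cat >> h.py <<'E'
def Dn(deg):
    y=np.radians(deg);return Rn.from_matrix(np.array([[np.cos(y),0,-np.sin(y)],[np.sin(y),0,np.cos(y)],[0,-1,0]]))
def go(x,y,z,deg):
    np.set_printoptions(precision=2,suppress=True)
    st=robot.get_state();a=rows([x,y,z],Dn(deg),st);print("shift mm",a[0],"turn deg",a[1])
def show():
    s=robot.get_state();R=Rn.from_quat(s["orientation"]).as_matrix()
    print("t%.2f"%s["t"],"tcp mm",(s["tcp_pos"]*1000).round(1),"yaw%.1f"%np.degrees(np.arctan2(R[1,0],R[0,0])),"F",s["wrist_force"].round(2),"M",s["moment"].round(3),"w mm%.1f"%(s["width"]*85),"q6 %.2f"%s["joints"][5]);return s
E
```

```text
(array([-572.3 ,  101.42,  516.5 ]), array([ -0.04, -92.41,  -0.04]))
```

```bash
python3 -m pendant '-1 -.572 0 .516 0 -92.4 0;-1 -.572 0 .516 0 -92.4 0;-1 -.572 0 .516 0 -92.4 0;-1 -.572 0 .516 0 -92.4 0;-1 -.572 0 .516 0 -92.4 0;-1 -.572 0 .516 0 -92.4 0;-1 -.572 0 .516 0 -92.4 0;-1 -.572 0 .516 0 -92.4 0' 20; python3 -c "
from h import *
show();go(.4643,.2275,.13,26)"
```

```text
t: 1.15
tcp_pos: [0.3787, -0.0277, 0.2315]
orientation: [0.697, 0.122, -0.122, -0.696]
wrist_force: [0.9, -0.7, 0.3]
width: 1.002
t1.15 tcp mm [378.7 -27.7 231.5] yaw19.9 F [ 0.9  -0.72  0.34] M [-0.072 -0.019 -0.078] w mm85.2 q6 -0.54
shift mm [167.19 101.51 210.96] turn deg [ 0.03 -6.12  0.03]
```

```bash
python3 -m pendant '-.3 .16 .10 .20 0 -6.1 0;-.3 .16 .10 .20 0 -6.1 0;-.3 .16 .10 .20 0 -6.1 0;-.3 .16 .10 .20 0 -6.1 0;-.3 .16 .10 .20 0 -6.1 0;-.3 .16 .10 .20 0 -6.1 0;-.3 .16 .10 .20 0 -6.1 0'; python3 -c "
from h import *
s=show();im=robot.get_image('wrist');cv2.imwrite('pics/w1.png',im);np.savez('w1.npz',p=s['tcp_pos'],o=s['orientation'])"
```

```text
t: 2.02
tcp_pos: [0.4621, 0.2116, 0.1315]
orientation: [0.69, 0.157, -0.157, -0.689]
wrist_force: [0.5, 0.3, -0.3]
width: 0.648
t2.02 tcp mm [462.1 211.6 131.5] yaw25.6 F [ 0.5   0.34 -0.29] M [-0.041 -0.005  0.015] w mm55.1 q6 -0.11
```

View pics/w1.png

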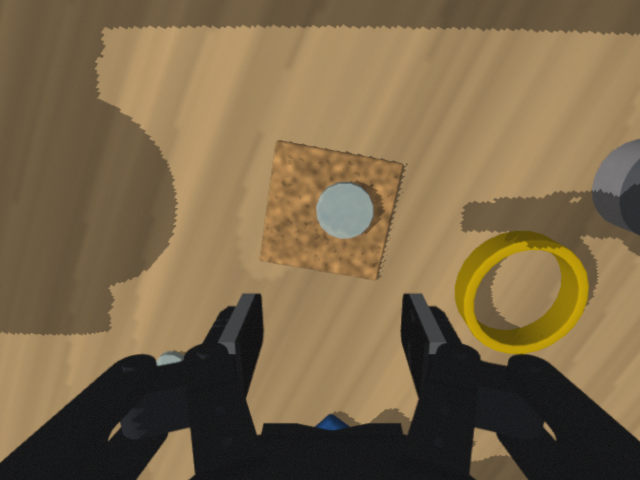

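```bash
python3 - <<'E'
from h import *
im=cv2.imread('pics/w1.png');crop(im,345,211,100,80,7,'pics/w1c.png')
z=np.load('w1.npz');c=cam('wrist',dict(tcp_pos=z['p'],orientation=z['o']))
hsv=im[170:260,300:390].astype(int);mask=(hsv[:,:,0]>hsv[:,:,2]-5)&(hsv.sum(2)>300);ys,xs=np.nonzero(mask);print(mask.sum(),xs.mean()+300,ys.mean()+170)
(e)=cv2.minEnclosingCircle(np.stack([xs,ys],1).astype(np.float32));print(e)
print(px2w(c,345,211,.013),px2w(c,xs.mean()+300,ys.mean()+170,.013))
go(.4643,.2275,.04,26)
E
```

```text
2406 344.5856192851205 209.81961762261014
((44.54580307006836, 40.270992279052734), 28.045677185058594)
[0.46445551 0.22572785 0.013     ] [0.46382581 0.22635745 0.013     ]
shift mm [ 8.74 91.71 13.64] turn deg [ 0.01 -0.41  0.01]
```

View pics/w1c.png

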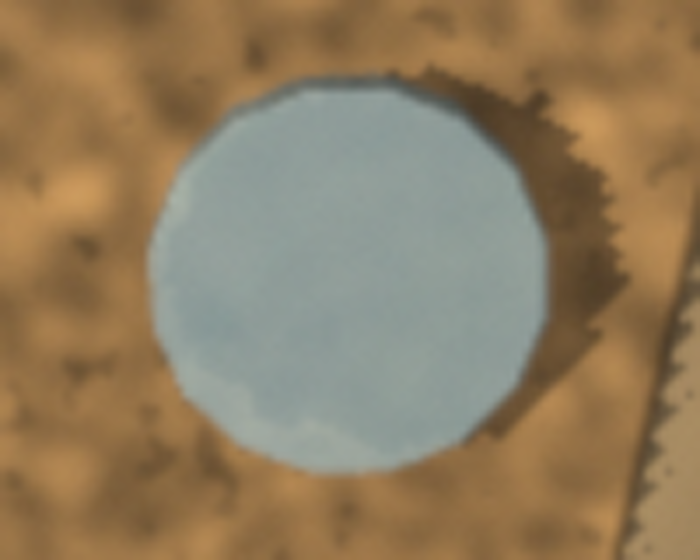

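```bash
python3 - <<'E'
from h import *
m=robot.camera_model('wrist');K=np.array(m['intrinsics']);D=np.array(m['D']);T=np.linalg.inv(np.array(m['tool_from_camera']))
c=(K,D,T[:3,:3],T[:3,3])
for d in(0,2,4,6,8,10):print(d,w2px(c,[[.0275,-d/1e3,.011],[.0275,-d/1e3,-.011],[.0275,-d/1e3-.038,.011]]).round(1).tolist())
m=robot.camera_model('wrist')
im=cv2.imread('pics/w1.png');crop(im,440,330,110,100,6,'pics/w1f.png')
im=cv2.imread('pics/wrist0.png');crop(im,475,340,110,100,6,'pics/w0f.png')
for d in(10,11,12,13,14):print(d,w2px(c,[[.0425,-d/1e3,.011],[.0425,-d/1e3,-.011]]).round(1).tolist())
E
```

```text
0 [[402.0, 282.9], [399.0, 330.9], [422.8, 333.7]]
2 [[402.8, 285.0], [399.8, 333.4], [424.3, 337.2]]
4 [[403.7, 287.1], [400.6, 336.0], [425.8, 340.9]]
6 [[404.6, 289.3], [401.4, 338.7], [427.3, 344.6]]
8 [[405.5, 291.6], [402.2, 341.5], [428.9, 348.5]]
10 [[406.5, 293.9], [403.1, 344.3], [430.5, 352.5]]
10 [[445.9, 293.8], [440.8, 344.1]]
11 [[446.6, 294.9], [441.5, 345.5]]
12 [[447.4, 296.1], [442.1, 347.0]]
13 [[448.1, 297.3], [442.8, 348.4]]
14 [[448.9, 298.6], [443.5, 349.9]]
```

View pics/w1f.png

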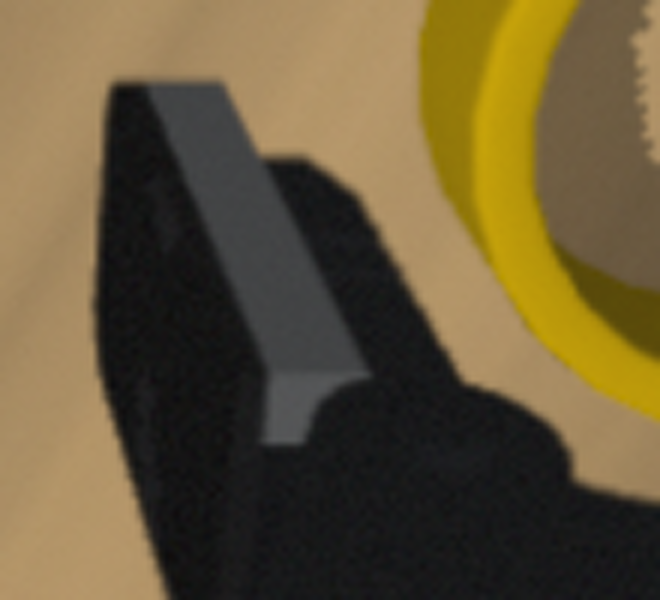

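View pics/w0f.png

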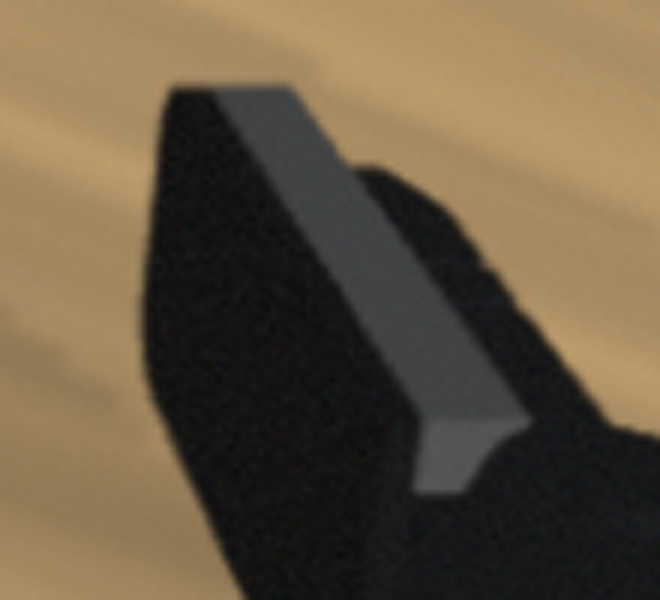

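```bash
python3 -c "
from h import *
show();go(.464,.2265,.03,26)"; 
```

```text
t2.08 tcp mm [462.3 211.4 131.7] yaw25.6 F [ 0.15  0.21 -0.43] M [-0.024  0.008 -0.051] w mm55.3 q6 -0.11
shift mm [  8.03 101.71  12.87] turn deg [ 0.01 -0.41  0.01]
```

```bash
python3 -m pendant '-.3 .008 .06 .0129 0 -.4 0;-.3 .008 .10 .0129 0 -.4 0;-.3 .008 .102 .0129 0 -.4 0;-.3 .008 .102 .0129 0 -.4 0'; python3 -c "
from h import *
s=show();go(.464,.2265,.009,26);im=robot.get_image('wrist');cv2.imwrite('pics/w2.png',im)
c=cam('wrist',s);print(w2px(c,[.464,.2265,.013]))"
```

```text
t: 2.58
tcp_pos: [0.4648, 0.2271, 0.0309]
orientation: [-0.689, -0.16, 0.158, 0.689]
wrist_force: [-0.0, -0.2, 0.4]
width: 0.65
t2.58 tcp mm [464.8 227.1  30.9] yaw26.0 F [-0.02 -0.17  0.42] M [ 0.052 -0.015 -0.006] w mm55.2 q6 -0.09
shift mm [-1.07 21.86 -0.18] turn deg [ 0.01 -0.01  0.1 ]
[[331.15 289.19]]
```

View pics/w2.png

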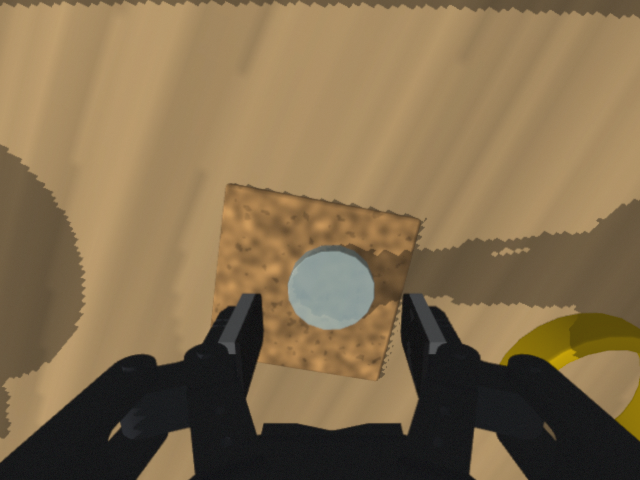

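The glass top is centred at about (331.5,289.5), against a predicted (331,289). I can go straight down and grip.

```bash
python3 -m pendant '-.3 -.001 .012 -.0002 0 0 0;-.3 -.001 .022 -.0002 0 0 0;-.3 -.001 .022 -.0002 0 0 0;.1 -.001 .022 -.0002 0 0 0;.2 -.001 .022 -.0002 0 0 0;.2 -.001 .022 -.0002 0 0 0;.2 -.001 .022 -.0002 0 0 0' 25; python3 -c "
from h import *
s=show()"
```

```text
t: 3.5
tcp_pos: [0.4633, 0.2268, 0.0075]
orientation: [-0.689, -0.159, 0.159, 0.689]
wrist_force: [-1.7, -1.1, 6.2]
width: 0.445
t3.50 tcp mm [463.3 226.8   7.5] yaw26.0 F [-1.69 -1.06  6.16] M [-0.155  0.319 -0.01 ] w mm37.8 q6 -0.09
```

```bash
python3 -m pendant '.3 0 -.015 0 0 0 0;.3 0 -.035 0 0 0 0;.3 0 -.06 0 0 0 0;.3 0 -.06 0 0 0 0'; python3 -c "
from h import *
s=show();im=robot.get_image('wrist');cv2.imwrite('pics/w3.png',im);crop(im,330,320,160,120,5,'pics/w3c.png')
c=cam('wrist',s);R=Rn.from_quat(s['orientation'])
for d in (-.001,-.002,-.003,-.005):print(d,w2px(c,s['tcp_pos']+R.apply([0,d,0])))"
```

```text
t: 4.0
tcp_pos: [0.4643, 0.2272, 0.0693]
orientation: [-0.689, -0.161, 0.158, 0.689]
wrist_force: [-0.8, -0.1, -0.9]
width: 0.446
t4.00 tcp mm [464.3 227.2  69.3] yaw26.0 F [-0.76 -0.11 -0.92] M [0.04  0.031 0.003] w mm37.9 q6 -0.09
-0.001 [[333.62973695 308.63354896]]
-0.002 [[333.6377483  309.80874715]]
-0.003 [[333.64585531 310.99813302]]
-0.005 [[333.66236321 313.42049671]]
```

View pics/w3c.png

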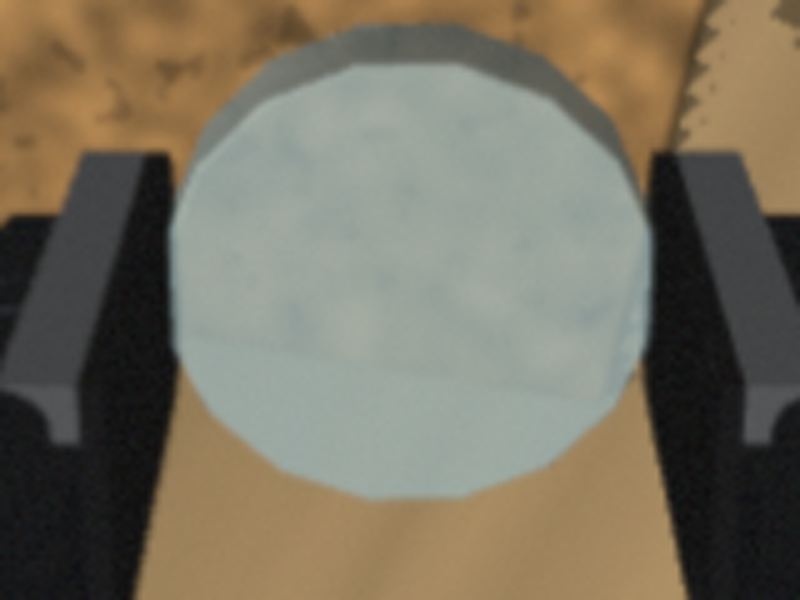

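```bash
python3 - <<'E'
from h import *
m=robot.camera_model('wrist');K=np.array(m['intrinsics']);D=np.array(m['D']);T=np.array(m['tool_from_camera'])
p=cv2.undistortPoints(np.array([[[331.7,315.5]]]),K,D)[0,0]
for d in(.158,.1605,.1616,.164):print(d,(T@[p[0]*d,p[1]*d,d,1])[:3]*1000)
E
```

```text
0.158 [-0.78685504 -2.03349835 -2.57912437]
0.1605 [-0.79009572  0.19877849 -3.81821379]
0.1616 [-0.79152162  1.18098031 -4.36341314]
0.164 [-0.79463268  3.32396608 -5.55293899]
```

```bash
python3 - <<'E'
from h import *
z=np.load('w1.npz');c=cam('wrist',dict(tcp_pos=z['p'],orientation=z['o']))
for a,b in((150,548),):
    P=px2w(c,295+a/7-.5,171+278/7,.013);Q=px2w(c,295+b/7-.5,171+278/7,.013);print(np.linalg.norm(P-Q))
P=px2w(c,344.4,171+78/7,.013);Q=px2w(c,344.4,171+473/7,.013);print(np.linalg.norm(P-Q))
s=robot.get_image('side');crop(s,*[int(v) for v in w2px(cam('side'),robot.get_state()['tcp_pos'])[0]],120,100,6,'pics/s3.png')
E
```

```text
0.03941276733538252
0.040192117997131224
```

View pics/s3.png

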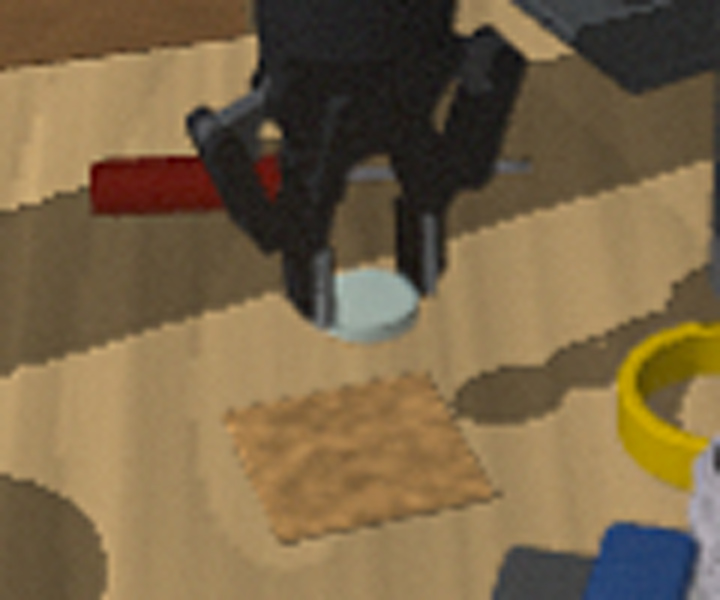

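```bash
python3 - <<'E'
from h import *
m=robot.camera_model('wrist');K=np.array(m['intrinsics']);D=np.array(m['D']);T=np.linalg.inv(np.array(m['tool_from_camera']));c=(K,D,T[:3,:3],T[:3,3])
from scipy.optimize import least_squares
def f(p,r=.02):
    y,z=p;a=w2px(c,[[-.0008,y,z+r],[-.0008,y,z-r],[-.0008,y+.009,z+r]])[:,1];return a-[271.9,358.9,263.9]
for r in(.02,.0197):
    s=least_squares(f,[-.003,-.002],args=(r,));print(s.x*1000,s.fun)
E
```

```text
[-1.62222803 -3.60915849] [ 0.20238446 -0.01937999 -0.19490532]
[-3.6445949  -2.48624612] [ 0.2625841  -0.02548276 -0.25274407]
```

```bash
python3 - <<'E'
from h import *
st=show();S=cam('side');u,v=[int(a) for a in w2px(S,st['tcp_pos'])[0]]
u0,v0=u-60,v-50
W=cam('wrist',st);R=Rn.from_quat(st['orientation'])
for d in(294,297,300):
    X=tri([(W,331.7,315.5),(S,u0+370/6-.5,v0+d/6-.5)]);print(X*1000,R.inv().apply(X-st['tcp_pos'])*1000)
for z in(.0748,.071): print(z,R.inv().apply(px2w(W,331.7,315.5,z)-st['tcp_pos'])*1000)
E
```

```text
t4.10 tcp mm [463.2 226.7  67.4] yaw26.0 F [-0.32  0.09 -0.22] M [-0.019 -0.006  0.009] w mm37.6 q6 -0.09
[463.84022892 226.47659062  74.18824143] [ 0.50410849 -6.8159498  -0.52314722]
[463.93894187 225.9571564   73.15249133] [ 0.36436296 -5.78025843 -1.03319524]
[464.0376875  225.43746017  72.11638174] [ 0.22453164 -4.74420759 -1.54349303]
0.0748 [-0.77984125 -7.42828826  0.41593334]
0.071 [-0.7853585  -3.62827559 -1.69337343]
```

```bash
python3 - <<'E'
from h import *
m=robot.camera_model('wrist');print(np.array(m['intrinsics']),m['D'],np.array(m['tool_from_camera']))
E
```

```text
[[387.7917047    0.         331.73377916]
 [  0.         387.7917047  235.27259602]
 [  0.           0.           1.        ]] [-0.03950941  0.          0.          0.          0.        ] [[ 9.99999040e-01  4.65156198e-04 -1.30556126e-03 -5.82840950e-04]
 [ 1.38484947e-03 -2.97804007e-01  9.54626029e-01 -1.43112533e-01]
 [ 5.52488397e-05 -9.54626920e-01 -2.97804365e-01  7.57313916e-02]
 [ 0.00000000e+00  0.00000000e+00  0.00000000e+00  1.00000000e+00]]
```

```bash
python3 -c "
from h import *
go(.5896,-.029,.25,0)"
```

```text
shift mm [   1.45 -182.63 -285.28] turn deg [-0.01 26.03  0.03]
```

```bash
python3 -m pendant '.3 0 -.06 0 0 0 0;.3 0 -.12 0 0 0 0;.3 .001 -.17 -.04 0 6 0;.3 .0015 -.1826 -.10 0 16 0;.3 .0015 -.1826 -.16 0 26 0;.3 .0015 -.1826 -.22 0 26 0;.3 .0015 -.1826 -.28 0 26 0;.3 .0015 -.1826 -.285 0 26 0'; python3 -m pendant '.3 0 0 0 0 0 0;.3 0 0 0 0 0 0'; python3 -c "
from h import *
import pickle
s=show();im=robot.get_image('wrist');cv2.imwrite('pics/w4.png',im)
pickle.dump((cam('wrist',s),s),open('w4.pkl','wb'))
print(w2px(cam('wrist',s),[[.5896,-.0091,.165]]))"
```

```text
t: 5.1
tcp_pos: [0.5903, -0.0318, 0.2483]
orientation: [0.707, -0.002, 0.0, -0.707]
wrist_force: [-1.1, 0.4, -1.4]
width: 0.443
t: 5.35
tcp_pos: [0.5892, -0.0275, 0.2496]
orientation: [-0.707, -0.0, 0.001, 0.707]
wrist_force: [0.1, 0.8, -0.3]
width: 0.445
t5.35 tcp mm [589.2 -27.5 249.6] yaw0.1 F [ 0.13  0.83 -0.28] M [ 0.044  0.018 -0.011] w mm37.8 q6 -0.13
[[333.64625142 213.12663209]]
```

View pics/w4.png

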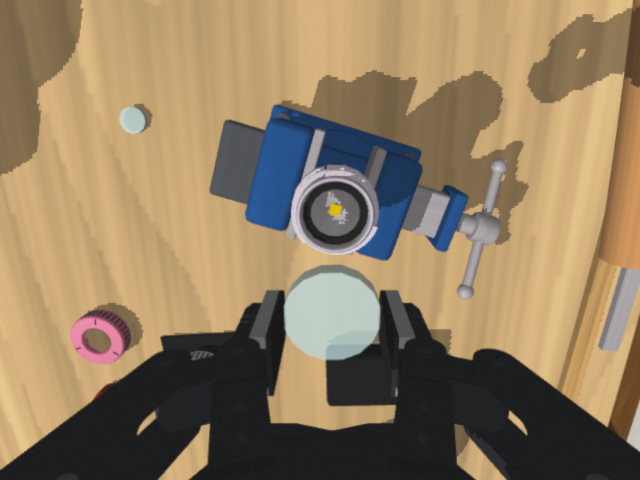

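```bash
python3 - <<'E'
import cv2
from h import crop
im=cv2.imread('pics/w4.png');crop(im,336,210,100,100,6,'pics/w4c.png');crop(im,332,312,130,110,6,'pics/w4g.png')
E
```

```text
(no output)
```

View pics/w4c.png

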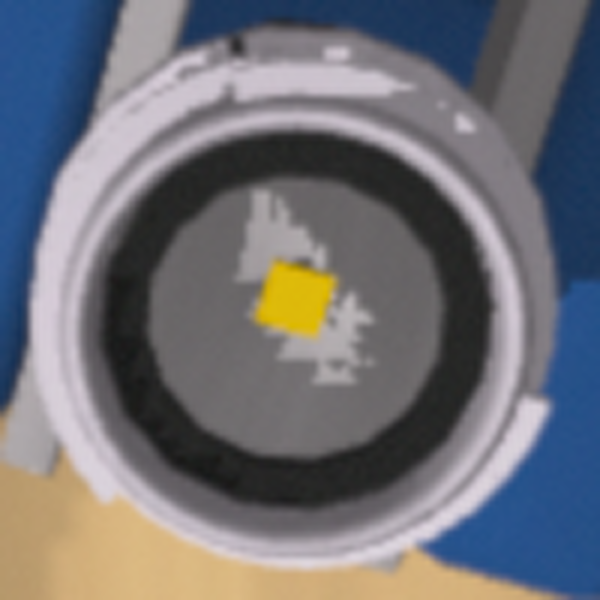

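View pics/w4g.png

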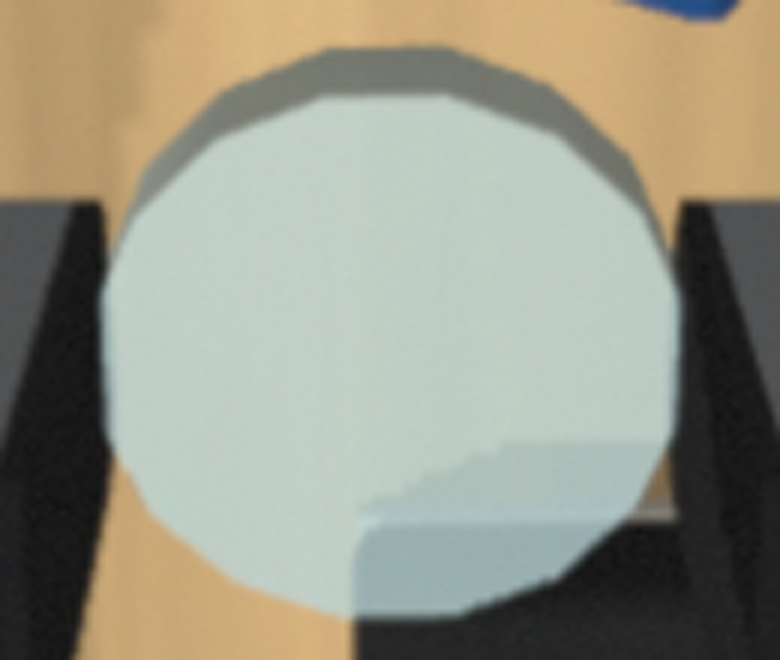

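```bash
python3 - <<'E'
from h import *
import pickle
c,s=pickle.load(open('w4.pkl','rb'))
m=px2w(c,335.5,214,.165);print("mouth",m)
P=lambda a,b,z:px2w(c,286+a/6-.5,160+b/6-.5,z)
for z in(.145,.142,.139):
  for a,b in((237,45),(280,22)):
    w=P(a,b,z)-m;print(z,(a,b),np.hypot(*w[:2])*1000,np.degrees(np.arctan2(w[1],w[0])))
# thread start: end of flights: (410,85) tip, (530,400) , (110,500)
for a,b in((410,85),(530,400),(110,495)):
    w=P(a,b,.1608)-m;print('thr',(a,b),np.hypot(*w[:2])*1000,np.degrees(np.arctan2(w[1],w[0])))
R=Rn.from_quat(s['orientation'])
# glass centre: width centre (391/6), heights
u=332-65+391/6-.5; v=312-55+(95+618)/12-.5
print(u,v)
zt=s['tcp_pos'][2]+.0055
g=px2w(c,u,v,zt);print("glass",g,"rel tool",R.inv().apply(g-s['tcp_pos'])*1000,"delta to mouth",(m-g)*1000)
E
```

```text
mouth [ 0.59072321 -0.00964113  0.165     ]
0.145 (237, 45) 26.528988192314046 104.50430525334758
0.145 (280, 22) 28.18806503357069 94.26837548971692
0.142 (237, 45) 26.169022050724315 104.83693527012012
0.142 (280, 22) 27.83161615347848 94.32678011080029
0.139 (237, 45) 25.809962486401165 105.17883195409819
0.139 (280, 22) 27.47519694302309 94.38670009156547
thr (410, 85) 26.16526597439566 65.44877574248883
thr (530, 400) 25.489883041387117 -20.18683545571245
thr (110, 495) 27.66265785962153 -135.79963730929083
331.6666666666667 315.9166666666667
glass [ 0.58862935 -0.02864672  0.25509492] rel tool [-0.5666334  -5.49991594 -1.16937124] delta to mouth [  2.09386414  19.00559499 -90.09491765]
```

```bash
python3 -c "
from h import *
s=show();t=s['tcp_pos']+np.array([.0021,.019,0]);print(t);go(t[0],t[1],.182,0)"
```

```text
t5.40 tcp mm [589.3 -27.4 249.8] yaw0.1 F [ 0.5   0.51 -1.29] M [0.041 0.04  0.021] w mm37.5 q6 -0.13
[ 0.59137112 -0.00842181  0.24977646]
shift mm [ 2.17 67.78 18.98] turn deg [-0.01  0.12 -0.02]
```

```bash
python3 -m pendant '.3 .0022 .02 .015 0 0 0;.3 .0022 .05 .019 0 0 0;.3 .0022 .068 .019 0 0 0;.3 .0022 .068 .019 0 0 0'; python3 -c "
from h import *
import pickle
s=show();im=robot.get_image('wrist');cv2.imwrite('pics/w5.png',im);crop(im,332,290,150,110,5,'pics/w5c.png')
pickle.dump((cam('wrist',s),s),open('w5.pkl','wb'))
cv2.imwrite('pics/s5.png',robot.get_image('side')); im=cv2.imread('pics/s5.png');crop(im,354,215,100,90,6,'pics/s5c.png')"
```

```text
t: 5.9
tcp_pos: [0.5913, -0.0093, 0.1811]
orientation: [-0.707, 0.0, 0.001, 0.707]
wrist_force: [-0.0, -0.7, -0.6]
width: 0.445
t5.90 tcp mm [591.3  -9.3 181.1] yaw0.1 F [-0.01 -0.71 -0.61] M [ 0.028  0.059 -0.015] w mm37.9 q6 -0.10
```

View pics/w5c.png

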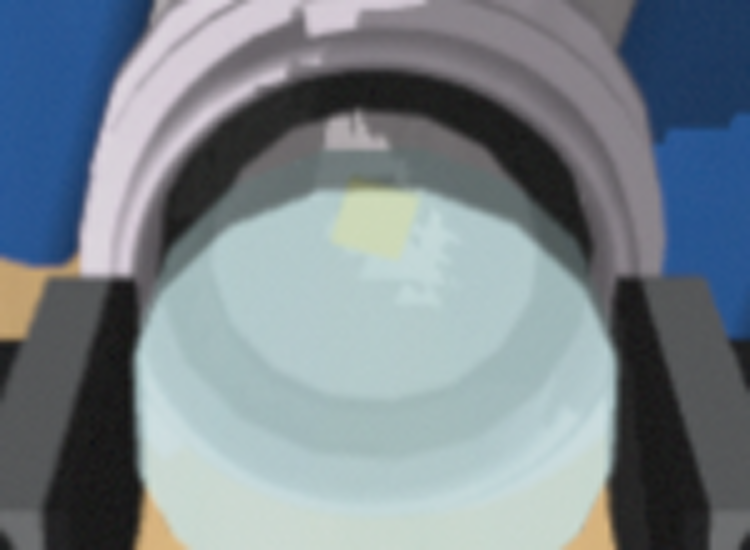

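View pics/s5c.png

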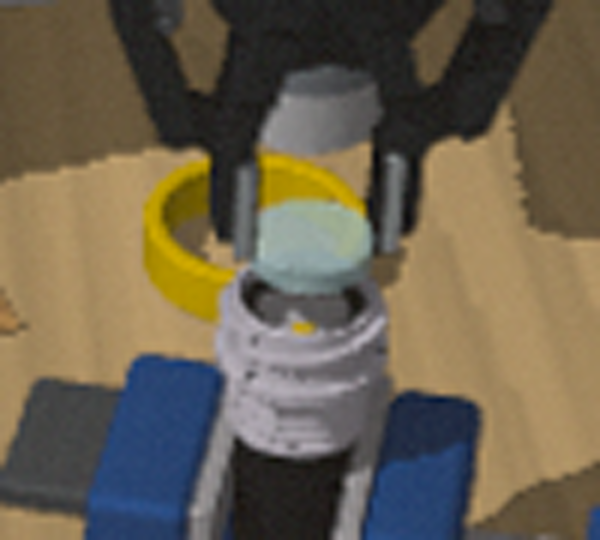

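```bash
python3 - <<'E'
from h import *
s=show();S=cam('side')
print(w2px(S,[[.5913,-.0093,.1866],[.5907,-.0096,.165],[.5896,-.0091,.165]]))
print("obs glass u",304+314.5/6-.5,"mouth u",304+303/6-.5)
T=cam('top');print(w2px(T,[[.5913,-.0093,.1866],[.5907,-.0096,.165]]))
im=robot.get_image('top');cv2.imwrite('pics/t5.png',im);crop(im,326,208,70,60,10,'pics/t5c.png')
S0=cv2.imread('pics/side0.png');crop(S0,354,225,60,60,10,'pics/s0m.png')
E
```

```text
t6.00 tcp mm [592.2  -9.7 182.8] yaw0.0 F [ 1.18 -0.52 -0.27] M [ 0.004  0.028 -0.001] w mm38.2 q6 -0.10
[[355.13472546 208.58948433]
 [354.2158555  217.79186732]
 [353.61342099 217.65836544]]
obs glass u 355.9166666666667 mouth u 354.0
[[325.37428036 204.99359403]
 [325.42312443 206.74139627]]
```

View pics/s0m.png

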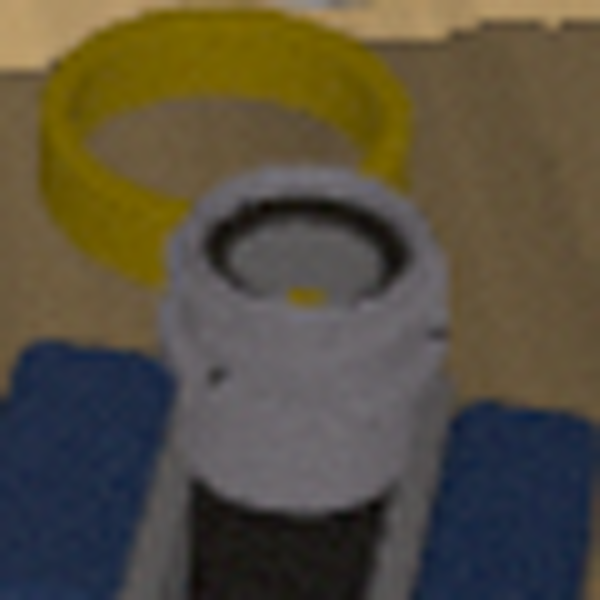

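```bash
python3 - <<'E'
from h import *
import pickle
c,s=pickle.load(open('w5.pkl','rb'))
for z in(.1585,.1615):
    print("gasket ctr",px2w(c,332,287.1,z)*1000)
R=Rn.from_quat(s['orientation'])
f=px2w(c,257+375/5-.5,235+188/5-.5,s['tcp_pos'][2]+.0055);b=px2w(c,257+375/5-.5,235+150/5-.5,s['tcp_pos'][2]-.0035)
print("glass far edge top/bottom",f*1000,b*1000,"-> centre y",f[1]*1000-20,b[1]*1000-20,"tcp",s['tcp_pos']*1000)
t=cv2.imread('pics/t5c.png');print(t.shape)
E
sed -n 1,3p /dev/null
```

```text
gasket ctr [590.76763359 -10.95493532 158.5       ]
gasket ctr [590.77305878  -9.55802843 161.5       ]
glass far edge top/bottom [590.61676287   8.41046064 186.57270899] [590.5833347    7.96319928 177.57270899] -> centre y -11.589539363595097 -12.03680071678086 tcp [591.25884938  -9.28593532 181.07270899]
(600, 700, 3)
```

View pics/t5c.png

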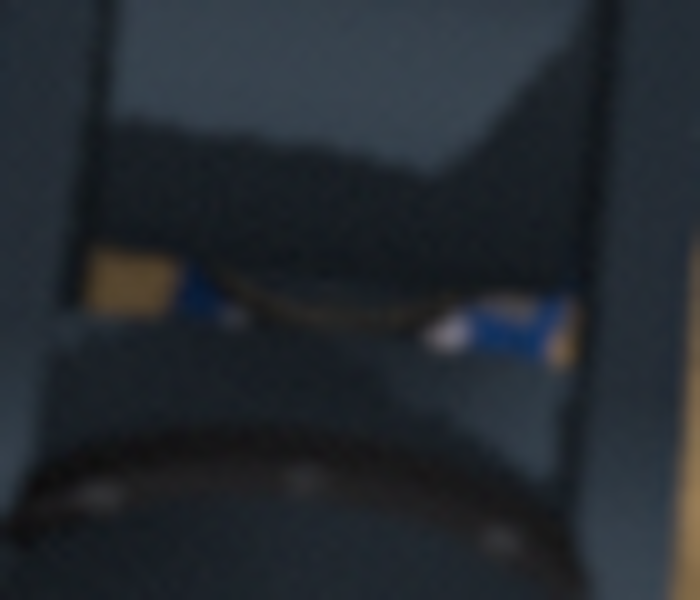

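```bash
python3 -m pendant '.3 -.0008 0 .0017 0 0 0;.3 -.0008 .006 .0017 0 0 0;.3 -.0008 .012 .0017 0 0 0;.3 -.0008 .013 .0017 0 0 0'; python3 -m pendant '.3 0 .001 0 0 0 0;.3 0 .002 0 0 0 0;.3 0 .002 0 0 0 0'; python3 -c "
from h import *
show()"
```

```text
t: 6.55
tcp_pos: [0.5907, -0.008, 0.1682]
orientation: [-0.707, 0.0, 0.001, 0.707]
wrist_force: [0.1, 0.2, -0.7]
width: 0.445
t: 6.92
tcp_pos: [0.5911, -0.008, 0.1669]
orientation: [-0.707, -0.0, 0.0, 0.707]
wrist_force: [0.8, -0.6, -1.0]
width: 0.446
t6.92 tcp mm [591.1  -8.  166.9] yaw0.0 F [ 0.79 -0.56 -0.96] M [0.023 0.007 0.018] w mm37.9 q6 -0.09
```

```bash
python3 -m pendant '.3 0 .0007 0 0 0 0;.3 0 .0014 0 0 0 0;.3 0 .0014 0 0 0 0'; python3 -m pendant '.3 0 .0007 0 0 0 0;.3 0 .0014 0 0 0 0;.3 0 .0014 0 0 0 0';python3 -c "
from h import *
show()"
```

```text
t: 7.3
tcp_pos: [0.591, -0.008, 0.1654]
orientation: [-0.707, -0.0, 0.0, 0.707]
wrist_force: [-1.1, -0.1, -0.4]
width: 0.444
t: 7.68
tcp_pos: [0.591, -0.008, 0.164]
orientation: [-0.707, -0.0, 0.0, 0.707]
wrist_force: [0.4, 0.4, -0.7]
width: 0.45
t7.67 tcp mm [591.  -8. 164.] yaw0.0 F [ 0.36  0.38 -0.69] M [-0.027  0.034 -0.005] w mm38.3 q6 -0.09
```

```bash
python3 -c "
from h import *
s=show();im=robot.get_image('wrist');cv2.imwrite('pics/w6.png',im);crop(im,332,290,150,110,5,'pics/w6c.png')
im=robot.get_image('side');crop(im,354,215,80,75,8,'pics/s6c.png')"
```

```text
t7.67 tcp mm [591.  -8. 164.] yaw0.0 F [ 0.36  0.38 -0.69] M [-0.027  0.034 -0.005] w mm38.3 q6 -0.09
```

View pics/w6c.png

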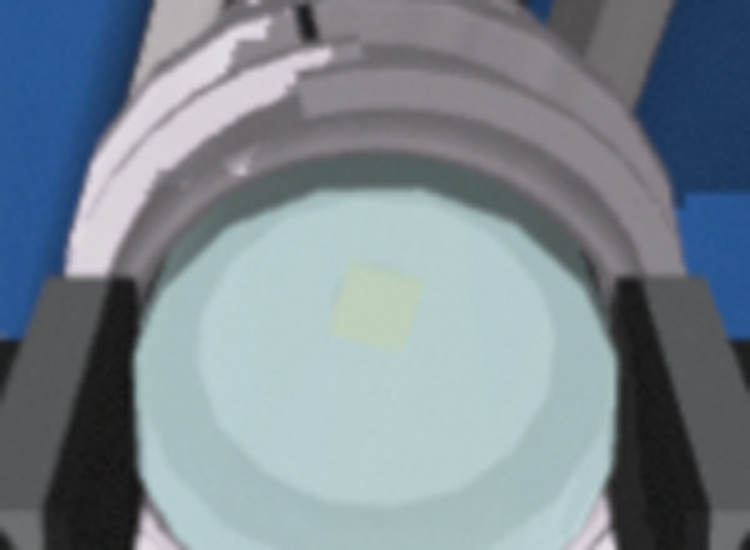

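View pics/s6c.png

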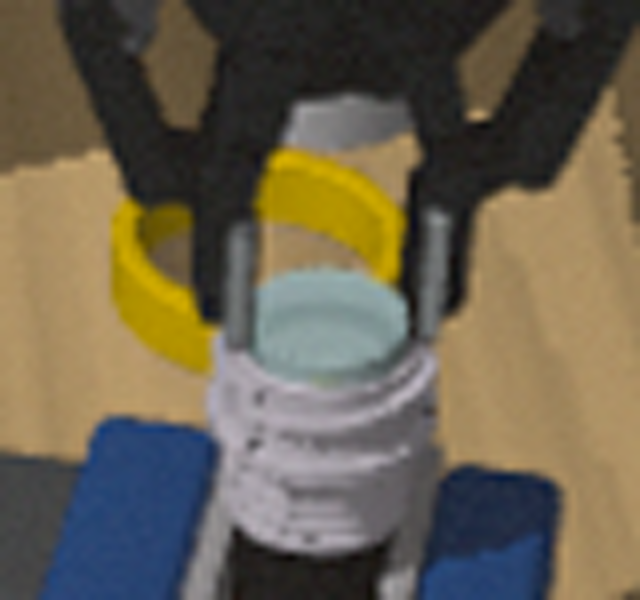

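```bash
python3 -m pendant '.3 0 .0005 0 0 0 0;.3 0 .001 0 0 0 0;.3 0 .001 0 0 0 0';python3 -c "
from h import *
import pickle
s=show()"
```

```text
t: 8.15
tcp_pos: [0.5912, -0.008, 0.1636]
orientation: [0.707, 0.0, -0.0, -0.707]
wrist_force: [-2.6, 0.5, 4.7]
width: 0.44
t8.15 tcp mm [591.2  -8.  163.6] yaw0.0 F [-2.61  0.55  4.7 ] M [ 0.033  0.305 -0.036] w mm37.4 q6 -0.09
```

```bash
python3 -m pendant '0 0 -.0003 0 0 0 0;-.1 0 -.0003 0 0 0 0;-.15 0 -.0003 0 0 0 0;-.15 0 -.0003 0 0 0 0;-.15 0 -.02 0 0 0 0;-.15 0 -.05 0 0 0 0;-.15 0 -.05 -.02 0 0 0;-.15 0 -.05 -.02 0 0 0';python3 -c "
from h import *
import pickle
s=show();im=robot.get_image('wrist');cv2.imwrite('pics/w7.png',im);crop(im,332,230,160,120,5,'pics/w7c.png')
pickle.dump((cam('wrist',s),s),open('w7.pkl','wb'))
im=robot.get_image('side');crop(im,354,215,80,75,8,'pics/s7c.png')"
```

```text
t: 9.15
tcp_pos: [0.5907, -0.0293, 0.2125]
orientation: [0.707, -0.001, 0.0, -0.707]
wrist_force: [-0.6, -0.1, -0.5]
width: 0.574
t9.15 tcp mm [590.7 -29.3 212.5] yaw-0.0 F [-0.63 -0.13 -0.45] M [0.006 0.034 0.008] w mm48.8 q6 -0.13
```

View pics/w7c.png

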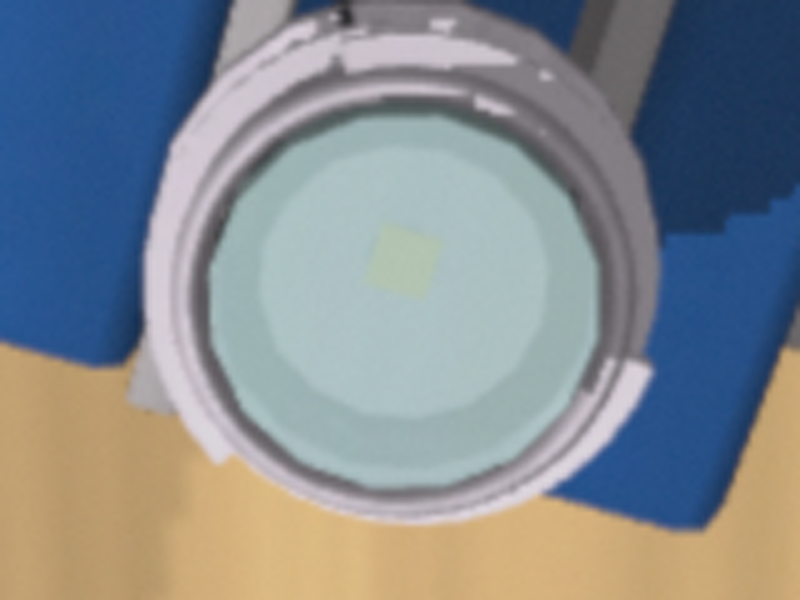

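View pics/s7c.png

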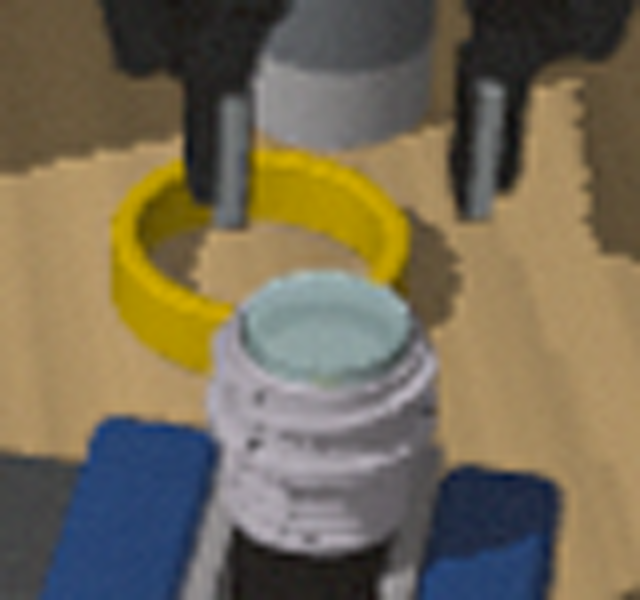

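```bash
python3 - <<'E'
from h import *
import pickle
c,s=pickle.load(open('w7.pkl','rb'))
P=lambda a,b,z:px2w(c,252+a/5-.5,170+b/5-.5,z)
# rim crest circle 44.8 : x 188..? ; use glass circle too
g=P(404,300,.169);print("glass top ctr if z=.169",g)
for m in(np.array([.5907,-.0096,.165]),np.array([.5905,-.0105,.165])):
  for a,b,z in((337,60,.1608),(650,365,.1608),(222,462,.1608),(345,15,.145)):
    w=P(a,b,z)-m;print((a,b),(np.hypot(*w[:2])*1000).round(1),np.degrees(np.arctan2(w[1],w[0])).round(1))
print(w2px(c,[.5907,-.0096,.165]), (w2px(c,[.5907,-.0096,.165])-[252,170])*5)
a=np.radians(np.arange(0,360,10))
im=cv2.resize(cv2.imread('pics/w7.png')[170:290,252:412],None,fx=5,fy=5,interpolation=cv2.INTER_CUBIC)
for r,z,col in((.0224,.165,(0,0,255)),(.0285,.145,(0,255,0)),(.0272,.1608,(255,0,255))):
    q=(w2px(c,np.stack([.5907+r*np.cos(a),-.0096+r*np.sin(a),0*a+z],1))-[252,170]+.5)*5
    cv2.polylines(im,[q.astype(np.int32)],True,col,1)
cv2.imwrite('pics/w7o.png',im)
E
```

```text
glass top ctr if z=.169 [ 0.59041363 -0.0090499   0.169     ]
(337, 60) 24.4 106.8
(650, 365) 27.3 -19.4
(222, 462) 28.2 -134.7
(345, 15) 26.5 104.6
(337, 60) 25.2 105.7
(650, 365) 27.2 -17.5
(222, 462) 27.5 -135.8
(345, 15) 27.3 103.7
[[332.86386148 228.3091096 ]] [[404.31930739 291.54554798]]
```

View pics/w7o.png

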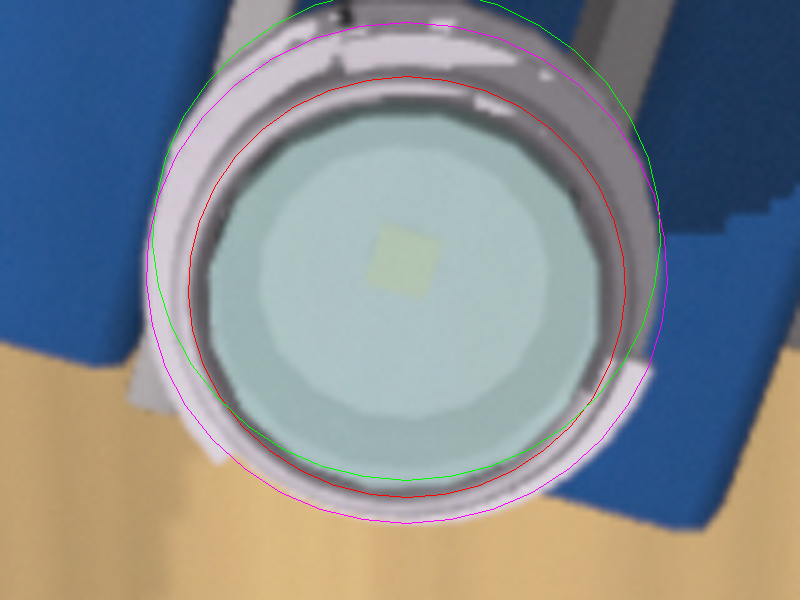

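```bash
python3 -m pendant '1 0 0 .0195 0 0 0;1 0 .02 .0195 0 0 0;1 0 .036 .0195 0 0 0;1 0 .036 .0195 0 0 0;1 0 .036 .0195 0 0 0'; python3 -c "
from h import *
show()"
```

```text
t: 9.88
tcp_pos: [0.5913, -0.0083, 0.1775]
orientation: [0.707, 0.0, -0.0, -0.707]
wrist_force: [0.1, 0.3, 0.4]
width: -0.007
t9.88 tcp mm [591.3  -8.3 177.5] yaw0.0 F [0.1  0.27 0.35] M [0.036 0.046 0.012] w mm-0.6 q6 -0.09
```

```bash
python3 -m pendant '1 0 .003 0 0 0 0;1 0 .006 0 0 0 0;1 0 .006 0 0 0 0'; python3 -m pendant '1 0 .0007 0 0 0 0;1 0 .0014 0 0 0 0';python3 -m pendant '1 0 .0007 0 0 0 0;1 0 .0014 0 0 0 0'
```

```text
t: 10.25
tcp_pos: [0.5909, -0.0085, 0.1709]
orientation: [-0.707, -0.0, 0.0, 0.707]
wrist_force: [-0.8, -0.4, 0.2]
width: 0.001
t: 10.5
tcp_pos: [0.5911, -0.0085, 0.1697]
orientation: [-0.707, -0.0, 0.0, 0.707]
wrist_force: [-0.2, 0.8, -0.3]
width: 0.001
t: 10.75
tcp_pos: [0.5911, -0.0085, 0.1683]
orientation: [-0.707, -0.0, 0.0, 0.707]
wrist_force: [-0.5, -0.2, 2.7]
width: 0.003
```

```bash
python3 -m pendant '1 0 .0003 0 0 0 0;1 0 .0003 0 0 0 0'; python3 -m pendant '1 0 .0003 0 0 0 0;1 0 .0003 0 0 0 0'
```

```text
t: 11.0
tcp_pos: [0.591, -0.0085, 0.1682]
orientation: [0.707, 0.0, -0.0, -0.707]
wrist_force: [-1.3, -0.7, 2.3]
width: -0.0
t: 11.25
tcp_pos: [0.5911, -0.0085, 0.168]
orientation: [0.707, 0.0, -0.0, -0.707]
wrist_force: [-3.0, -0.2, 5.0]
width: -0.003
```

```bash
python3 -m pendant '.3 0 -.02 0 0 0 0;-.5 0 -.06 0 0 0 0;-1 0 -.085 0 0 0 0;-1 0 -.085 0 0 0 0' 60; python3 -c "
from h import *
show();go(.4352,-.2415-.0,.13,16.3)"
```

```text
t: 11.75
tcp_pos: [0.5918, -0.0085, 0.2542]
orientation: [0.707, 0.001, 0.001, -0.707]
wrist_force: [0.2, -0.3, 0.8]
width: 0.845
t11.75 tcp mm [591.8  -8.5 254.2] yaw0.0 F [ 0.21 -0.35  0.77] M [-0.011 -0.03  -0.048] w mm71.8 q6 -0.09
shift mm [-157.13  123.79 -232.84] turn deg [  0.04 -16.26   0.19]
```

```bash
python3 -m pendant '-1 -.034 0 -.05 0 -4 0;-1 -.068 0 -.10 0 -8 0;-1 -.102 .03 -.15 0 -12 0;-1 -.136 .06 -.20 0 -16.3 0;-1 -.157 .10 -.232 0 -16.3 0;-1 -.157 .123 -.232 0 -16.3 0;-1 -.157 .123 -.232 0 -16.3 0'; python3 -c "
from h import *
import pickle
s=show();im=robot.get_image('wrist');cv2.imwrite('pics/w8.png',im)
c=cam('wrist',s);pickle.dump((c,s),open('w8.pkl','wb'));q=w2px(c,[.4352,-.2415,.022])[0];print(q);crop(im,q[0],q[1],160,120,5,'pics/w8c.png');print(int(q[0]-80),int(q[1]-60))"
```

```text
t: 12.62
tcp_pos: [0.4327, -0.24, 0.1275]
orientation: [-0.699, -0.099, 0.101, 0.701]
wrist_force: [0.3, 0.3, 0.2]
width: 1.001
t12.62 tcp mm [ 432.7 -240.   127.5] yaw16.3 F [0.3  0.27 0.18] M [ 0.063  0.024 -0.006] w mm85.1 q6 -0.88
[336.46091726 236.02878733]
256 176
```

View pics/w8.png

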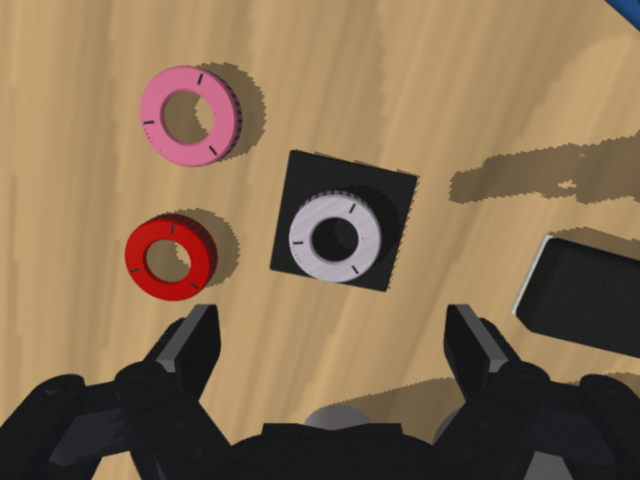

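View pics/w8c.png

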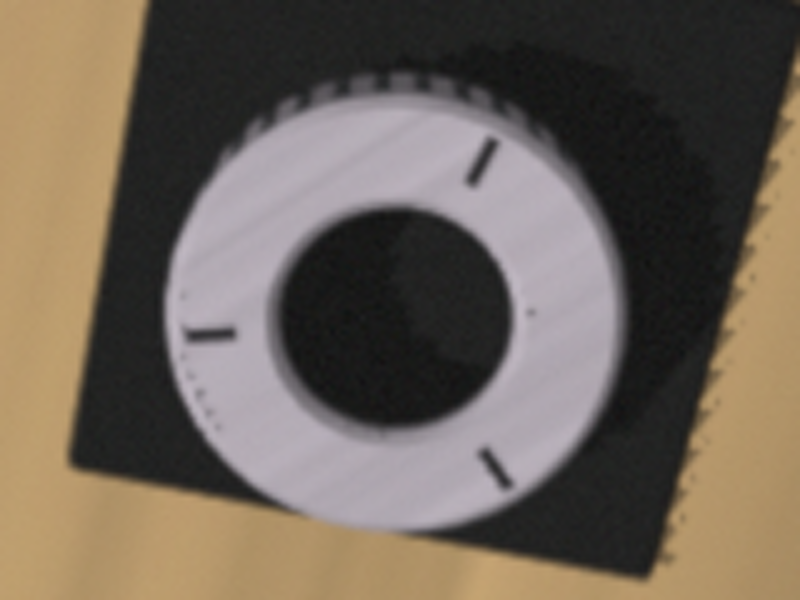

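```bash
python3 - <<'E'
from h import *
import pickle
c,s=pickle.load(open('w8.pkl','rb'))
P=lambda a,b:px2w(c,256+a/5-.5,176+b/5-.5,.022)
r=P(394,316);print(r)
an=[]
for a,b in((482,162),(210,335),(497,470)):
    w=P(a,b)-r;an.append(np.degrees(np.arctan2(w[1],w[0]))%120);print(np.hypot(*w[:2])*1000,an[-1])
print(np.mean(an))
show();go(.4347,-.2420,.02,16.3)
E
```

```text
[ 0.43433836 -0.24371591  0.022     ]
24.183740910671695 77.81355512888433
25.019497841352926 82.54944849413516
26.47108516572384 78.90125272331491
79.7547521154448
t12.68 tcp mm [ 433.8 -240.2  129. ] yaw16.3 F [-0.   -0.02  0.57] M [0.006 0.033 0.026] w mm85.1 q6 -0.88
shift mm [  0.55 108.98  -2.16] turn deg [-0.1   0.03 -0.08]
```

```bash
python3 -m pendant '-1 .0006 .04 -.0025 0 0 0;-1 .0006 .08 -.0025 0 0 0;-1 .0006 .089 -.0025 0 0 0;-1 .0006 .089 -.0025 0 0 0;-1 .0006 .089 -.0025 0 0 0'; python3 -c "
from h import *
import pickle
s=show();im=robot.get_image('wrist');cv2.imwrite('pics/w9.png',im)
c=cam('wrist',s);pickle.dump((c,s),open('w9.pkl','wb'));crop(im,332,280,160,120,5,'pics/w9c.png')"
```

```text
t: 13.3
tcp_pos: [0.4364, -0.2432, 0.0423]
orientation: [0.701, 0.101, -0.1, -0.699]
wrist_force: [0.0, 0.4, 1.0]
width: 1.002
t13.30 tcp mm [ 436.4 -243.2   42.3] yaw16.4 F [0.05 0.4  0.98] M [-0.039 -0.041  0.004] w mm85.1 q6 -0.89
```

View pics/w9c.png

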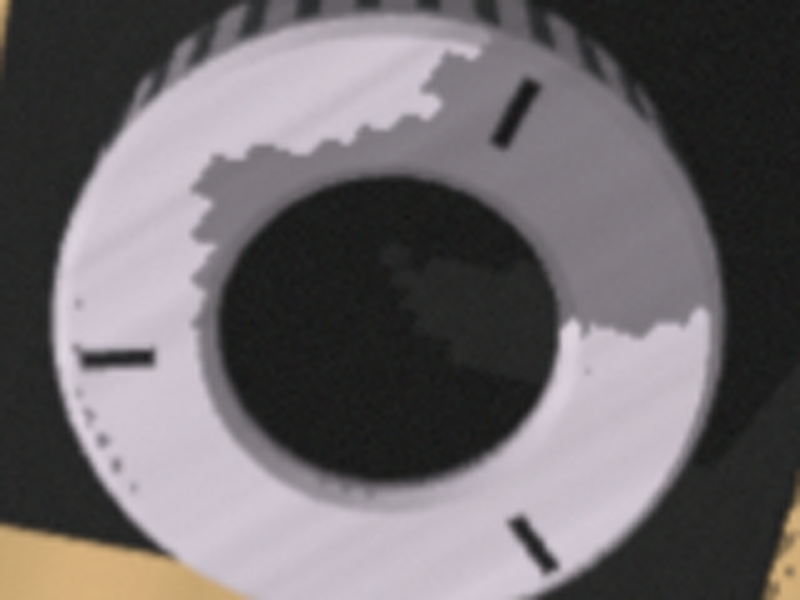

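```bash
python3 - <<'E'
from h import *
import pickle
from scipy.optimize import least_squares
c,s=pickle.load(open('w9.pkl','rb'))
P=lambda a,b:px2w(c,252+a/5-.5,220+b/5-.5,.022)
pts=np.array([P(a,b) for a,b in((517,113),(118,358),(534,545))])
def f(p):
    A=np.radians(p[2]+np.array([0,120,240])); rr=.0255
    return np.concatenate([pts[:,0]-p[0]-rr*np.cos(A),pts[:,1]-p[1]-rr*np.sin(A)])
A=least_squares(f,[.435,-.242,80]).x if 0 else least_squares(f,[.435,-.242,75],x_scale=[.001,.001,1]).x
print(A,f(A)*1000, "order angles",[np.degrees(np.arctan2(*(q-[A[0],A[1],.022])[[1,0]])) for q in pts])
print(P(388,300)*1000,P(53,310)*1000,P(724,310)*1000)
show();go(A[0],A[1],.002,16.3)
E
```

```text
[ 0.43498967 -0.24474308 79.56482963] [-0.06306228  0.30060697 -0.23754468 -0.28912668  0.10295712  0.18616956] order angles [np.float64(79.58677069976552), np.float64(-160.4268599959575), np.float64(-40.46329090410862)]
[ 433.60952747 -240.5092188    22.        ] [ 404.37088783 -250.16204507   22.        ] [ 463.50415208 -232.80218272   22.        ]
t13.35 tcp mm [ 436.3 -243.2   42.2] yaw16.3 F [-0.45 -0.61  0.98] M [ 0.009 -0.023 -0.066] w mm85.1 q6 -0.89
shift mm [-1.75 40.15 -1.01] turn deg [0.11 0.05 0.09]
```

```bash
python3 -m pendant '-1 -.0017 .02 -.001 0 0 0;-1 -.0017 .039 -.001 0 0 0;-1 -.0017 .039 -.001 0 0 0;-.2 -.0017 .039 -.001 0 0 0;0 -.0017 .039 -.001 0 0 0;0 -.0017 .039 -.001 0 0 0;0 -.0017 .039 -.001 0 0 0' 25; python3 -c "
from h import *
s=show()"
```

```text
t: 14.22
tcp_pos: [0.4347, -0.2446, 0.0029]
orientation: [0.7, 0.101, -0.1, -0.699]
wrist_force: [-1.0, 0.7, 5.6]
width: 0.728
t14.22 tcp mm [ 434.7 -244.6    2.9] yaw16.3 F [-0.96  0.65  5.6 ] M [ 0.106  0.159 -0.031] w mm61.9 q6 -0.89
```

```bash
python3 -m pendant '0.2 0 -.02 0 0 0 0;.2 0 -.06 0 0 0 0;.2 0 -.12 0 0 0 0;.2 0 -.18 0 0 0 0;.2 0 -.24 0 0 0 0;.2 0 -.247 0 0 0 0;.2 0 -.247 0 0 0 0'; python3 -c "
from h import *
import pickle
s=show();im=robot.get_image('wrist');cv2.imwrite('pics/w10.png',im)
c=cam('wrist',s);pickle.dump((c,s),open('w10.pkl','wb'));crop(im,332,300,160,120,5,'pics/w10c.png')
go(.5903,-.0101,.25,60.4)"
```

```text
t: 15.1
tcp_pos: [0.434, -0.2441, 0.249]
orientation: [0.7, 0.101, -0.1, -0.7]
wrist_force: [0.6, 1.0, -1.6]
width: 0.724
t15.10 tcp mm [ 434.  -244.1  249. ] yaw16.3 F [ 0.58  1.   -1.58] M [ 0.057 -0.01   0.01 ] w mm61.5 q6 -0.89
shift mm [216.1   -2.08 180.34] turn deg [ -0.06 -44.06  -0.02]
```

View pics/w10c.png

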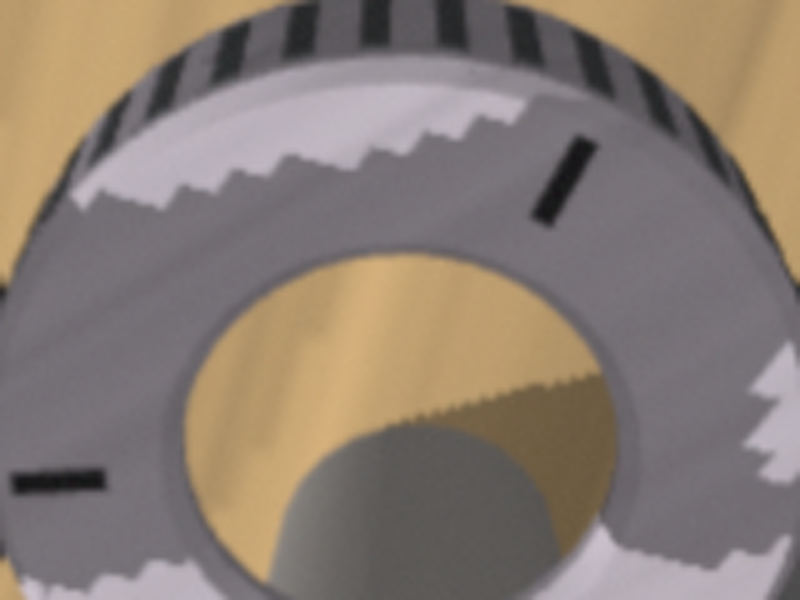

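```bash
python3 - <<'E'
from h import *
import pickle
from scipy.optimize import least_squares
c,s=pickle.load(open('w10.pkl','rb'));R=Rn.from_quat(s['orientation'])
im=cv2.imread('pics/w10.png');crop(im,400,380,120,80,6,'pics/w10d.png')
zt=s['tcp_pos'][2]+.0191
for a,b in((565,182),(58,481)):
    q=R.inv().apply(px2w(c,252+a/5-.5,240+b/5-.5,zt)-s['tcp_pos'])*1000;print(q)
pts=np.array([R.inv().apply(px2w(c,252+a/5-.5,240+b/5-.5,zt)-s['tcp_pos'])[[0,2]] for a,b in((565,182),(58,481))])
def f(p):
    A=np.radians(p[2]+np.array([0,120]));rr=.0255
    return np.concatenate([pts[:,0]-p[0]-rr*np.cos(A),pts[:,1]-p[1]-rr*np.sin(A)])
r=least_squares(f,[0,0,63],x_scale=[.001,.001,1]);print(r.x,r.fun*1000)
E
```

```text
[ 10.67140388 -19.11025607  22.17988392]
[-25.80898288 -19.11396374  -1.60487118]
[-6.05276212e-04 -3.92942258e-04  6.31038263e+01] [-0.25888628  0.25888628 -0.16878125  0.16878126]
```

View pics/w10d.png

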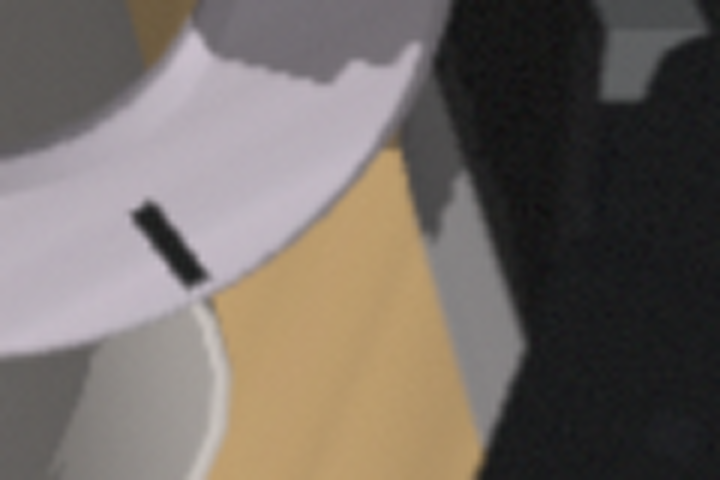

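```bash
python3 -m pendant '.2 .027 0 .022 0 -5.5 0;.2 .054 0 .045 0 -11 0;.2 .081 0 .067 0 -16.5 0;.2 .108 0 .09 0 -22 0;.2 .135 0 .112 0 -27.5 0;.2 .162 0 .135 0 -33 0;.2 .19 0 .158 0 -38.5 0;.2 .2161 0 .1805 0 -44.1 0'; python3 -m pendant '.2 0 0 0 0 0 0;.2 0 0 0 0 0 0';python3 -c "
from h import *
s=show();go(.5904,-.0095,.185,60.4)"
```

```text
t: 16.15
tcp_pos: [0.5906, -0.0091, 0.2465]
orientation: [-0.61, -0.356, 0.358, 0.611]
wrist_force: [-0.9, 0.7, 0.1]
width: 0.724
t: 16.4
tcp_pos: [0.59, -0.0106, 0.2473]
orientation: [-0.611, -0.355, 0.356, 0.612]
wrist_force: [-0.2, -1.1, -0.7]
width: 0.719
t16.40 tcp mm [590.  -10.6 247.3] yaw60.4 F [-0.23 -1.06 -0.67] M [-0.01  -0.016 -0.024] w mm61.2 q6 -1.15
shift mm [ 1.22 62.31  0.05] turn deg [-0.13 -0.02 -0.07]
```

```bash
python3 -m pendant '.2 .0007 .03 .0003 0 0 0;.2 .0007 .06 .0003 0 0 0;.2 .0007 .062 .0003 0 0 0;.2 .0007 .062 .0003 0 0 0';python3 -c "
from h import *
import pickle
s=show();im=robot.get_image('wrist');cv2.imwrite('pics/w11.png',im);pickle.dump((cam('wrist',s),s),open('w11.pkl','wb'))
im=robot.get_image('side');crop(im,354,215,100,75,8,'pics/s11.png');show()"
```

```text
t: 16.9
tcp_pos: [0.591, -0.0101, 0.1875]
orientation: [0.611, 0.356, -0.355, -0.611]
wrist_force: [-0.9, 0.1, 0.0]
width: 0.722
t16.90 tcp mm [591.  -10.1 187.5] yaw60.4 F [-0.87  0.06  0.03] M [ 0.019 -0.021  0.021] w mm61.4 q6 -1.15
t17.00 tcp mm [591.3  -9.8 188. ] yaw60.4 F [-0.23  0.87 -0.84] M [-0.032 -0.012 -0.011] w mm61.6 q6 -1.15
```

View pics/w11.png

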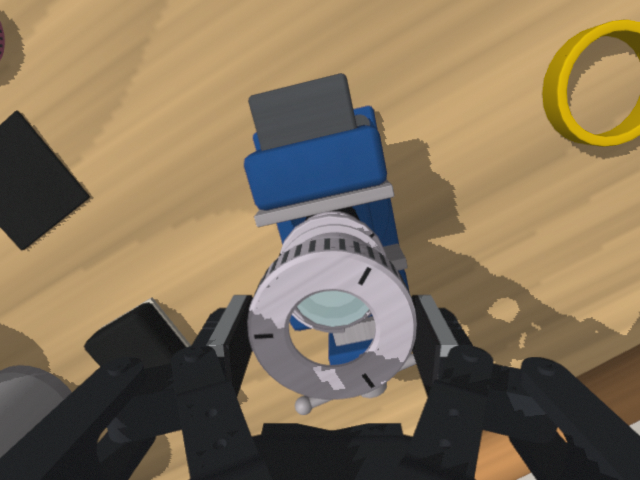

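View pics/s11.png

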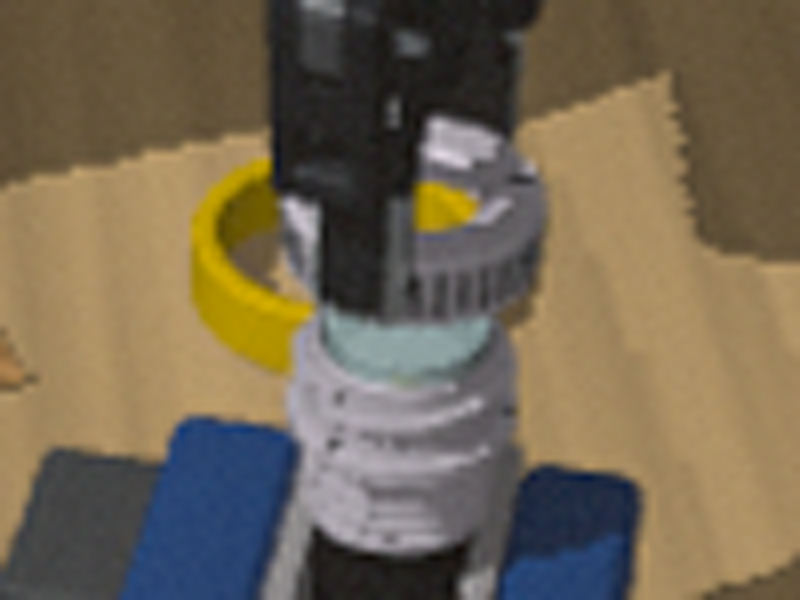

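```bash
python3 - <<'E'
from h import *
import pickle
c,s=pickle.load(open('w11.pkl','rb'));R=Rn.from_quat(s['orientation'])
u0,v0,f=242,195,5
im=cv2.resize(cv2.imread('pics/w11.png')[v0:v0+115,u0:u0+160],None,fx=f,fy=f,interpolation=cv2.INTER_CUBIC)
a=np.radians(np.arange(0,361,5));M=(.5907,-.0097)
def circ(x,y,r,z,col):
    q=(w2px(c,np.stack([x+r*np.cos(a),y+r*np.sin(a),0*a+z],1))-[u0,v0]+.5)*f
    cv2.polylines(im,[q.astype(np.int32)],True,col,1)
circ(*M,.0224,.165,(0,0,255));circ(*M,.0285,.145,(0,255,0));circ(*M,.0272,.1608,(255,0,255));circ(*M,.020,.1685,(255,0,0))
t=s['tcp_pos'];z0=t[2]+.0011
for (ox,oz,col) in((-.0006,-.0004,(0,255,255)),):
    p=t+R.apply([ox,0,oz]);circ(p[0],p[1],.031,z0+.018,col);circ(p[0],p[1],.016,z0+.018,col);circ(p[0],p[1],.031,z0,col);print(p)
cv2.imwrite('pics/w11o.png',im)
E
```

```text
[ 0.59103209 -0.01077114  0.18753364]
```

View pics/w11o.png

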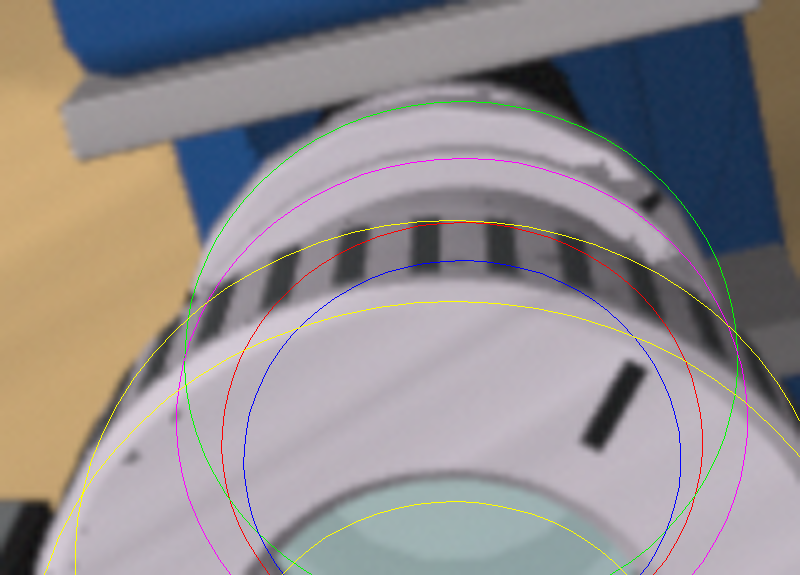

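```bash
python3 -m pendant '.2 .0006 .008 .0003 0 0 0;.2 .0006 .016 .0003 0 0 0;.2 .0006 .020 .0003 0 0 0;.2 .0006 .020 .0003 0 0 0'; python3 -m pendant '.2 0 .001 0 0 0 0;.2 0 .002 0 0 0 0;.2 0 .003 0 0 0 0'
```

```text
t: 17.5
tcp_pos: [0.5907, -0.0088, 0.1663]
orientation: [-0.611, -0.356, 0.356, 0.611]
wrist_force: [0.6, 0.3, 0.1]
width: 0.725
t: 17.88
tcp_pos: [0.5909, -0.0088, 0.1637]
orientation: [0.611, 0.356, -0.356, -0.611]
wrist_force: [-1.1, -0.3, -0.6]
width: 0.726
```

```bash
python3 -m pendant '.2 0 .0008 0 0 0 0;.2 0 .0016 0 0 0 0;.2 0 .0016 0 0 0 0'; python3 -m pendant '.2 0 .0008 0 0 0 0;.2 0 .0016 0 0 0 0;.2 0 .0016 0 0 0 0'
```

```text
t: 18.25
tcp_pos: [0.5908, -0.0089, 0.1621]
orientation: [0.611, 0.356, -0.356, -0.611]
wrist_force: [-0.2, -0.8, 0.6]
width: 0.722
t: 18.62
tcp_pos: [0.5908, -0.009, 0.1604]
orientation: [0.611, 0.356, -0.356, -0.611]
wrist_force: [-0.2, -3.3, 0.3]
width: 0.72
```

```bash
python3 -m pendant '.2 -.0004 0 -.0002 0 0 0;.2 -.0004 .0008 -.0002 0 0 0;.2 -.0004 .0008 -.0002 0 0 0'; python3 -m pendant '.2 0 .0008 0 0 0 0;.2 0 .0016 0 0 0 0;.2 0 .0016 0 0 0 0'
```

```text
t: 19.0
tcp_pos: [0.5909, -0.0092, 0.1597]
orientation: [0.611, 0.356, -0.356, -0.611]
wrist_force: [1.1, -1.2, -0.8]
width: 0.72
t: 19.38
tcp_pos: [0.5909, -0.0093, 0.1581]
orientation: [0.611, 0.356, -0.356, -0.611]
wrist_force: [1.2, -1.4, 0.1]
width: 0.725
```

```bash
python3 -m pendant '.2 -.0001 .0008 0 0 0 0;.2 -.0001 .0016 0 0 0 0;.2 -.0001 .0016 0 0 0 0'; python3 -m pendant '.2 0 .0006 0 0 0 0;.2 0 .0012 0 0 0 0;.2 0 .0012 0 0 0 0'
```

```text
t: 19.75
tcp_pos: [0.5909, -0.0094, 0.1565]
orientation: [0.611, 0.356, -0.356, -0.611]
wrist_force: [1.2, -2.7, 0.9]
width: 0.723
t: 20.12
tcp_pos: [0.5909, -0.0094, 0.1554]
orientation: [0.611, 0.356, -0.356, -0.611]
wrist_force: [1.8, -2.0, 1.6]
width: 0.724
```

```bash
python3 -m pendant '.2 0 .0004 0 0 0 0;.2 0 .0008 0 0 0 0;.2 0 .0008 0 0 0 0';python3 -c "
from h import *
show()"
```

```text
t: 20.5
tcp_pos: [0.591, -0.0095, 0.1551]
orientation: [0.611, 0.356, -0.356, -0.611]
wrist_force: [1.8, -2.6, 7.4]
width: 0.719
t20.50 tcp mm [591.   -9.5 155.1] yaw60.4 F [ 1.81 -2.56  7.39] M [-0.383 -0.093 -0.047] w mm61.1 q6 -1.15
```

```bash
python3 -m pendant '.2 -.0002 -.0008 -.0003 0 0 0;.2 -.0002 -.0006 -.0003 0 5 0;.2 -.0002 -.0003 -.0003 0 10 0;.2 -.0002 0 -.0003 0 15 0;.2 -.0002 0 -.0003 0 15 0'; python3 -c "
from h import *
show()"
```

```text
t: 21.12
tcp_pos: [0.5909, -0.0096, 0.1544]
orientation: [-0.652, -0.273, 0.273, 0.652]
wrist_force: [2.8, -2.3, 0.7]
width: 0.723
t21.12 tcp mm [590.9  -9.6 154.4] yaw45.5 F [ 2.76 -2.32  0.74] M [-0.326 -0.358 -0.049] w mm61.4 q6 -0.89
```

```bash
python3 -m pendant '.2 0 .0003 -.0003 0 5 0;.2 0 .0006 -.0003 0 10 0;.2 0 .0009 -.0003 0 15 0;.2 0 .0012 -.0003 0 20 0;.2 0 .0012 -.0003 0 20 0'; python3 -c "
from h import *
show()"
```

```text
t: 21.75
tcp_pos: [0.591, -0.0098, 0.1531]
orientation: [-0.689, -0.156, 0.157, 0.69]
wrist_force: [1.4, -0.8, 1.8]
width: 0.722
t21.75 tcp mm [591.   -9.8 153.1] yaw25.6 F [ 1.43 -0.84  1.75] M [-0.195 -0.198 -0.074] w mm61.3 q6 -0.54
```

```bash
python3 -m pendant '.2 0.0001 0 -.0002 0 5 0;.2 0.0001 0 -.0002 0 10 0;.2 0.0001 0 -.0002 0 15 0;.2 0.0001 0 -.0002 0 20 0;.2 0.0001 0 -.0002 0 20 0'; python3 -c "
from h import *
show()"
```

```text
t: 22.38
tcp_pos: [0.5908, -0.0099, 0.1529]
orientation: [-0.706, -0.034, 0.035, 0.706]
wrist_force: [0.1, -1.5, -0.5]
width: 0.723
t22.38 tcp mm [590.8  -9.9 152.9] yaw5.6 F [ 0.08 -1.45 -0.53] M [-0.18  -0.085 -0.026] w mm61.4 q6 -0.19
```

```bash
python3 -m pendant '.2 0 -.0003 -.0001 0 0 0;.2 0 -.0006 -.0001 0 0 0;.2 0 -.0006 -.0001 0 0 0'; python3 -m pendant '.2 0 -.0003 0 0 0 0;.2 0 -.0006 0 0 0 0;.2 0 -.0006 0 0 0 0'
```

```text
t: 22.75
tcp_pos: [0.591, -0.0101, 0.1535]
orientation: [-0.706, -0.034, 0.034, 0.706]
wrist_force: [-0.3, -0.5, -4.0]
width: 0.722
t: 23.12
tcp_pos: [0.5909, -0.01, 0.1538]
orientation: [-0.706, -0.033, 0.034, 0.706]
wrist_force: [1.8, -0.4, -12.9]
width: 0.719
```

```bash
python3 -m pendant '.2 0 .0006 0 0 0 0;.2 0 .0009 0 0 5 0;.2 0 .0012 0 0 10 0;.2 0 .0014 0 0 14 0;.2 0 .0014 0 0 14 0'; python3 -c "
from h import *
show()"
```

```text
t: 23.75
tcp_pos: [0.5911, -0.0102, 0.1529]
orientation: [0.705, -0.053, 0.052, -0.705]
wrist_force: [-0.1, -0.9, -9.5]
width: 0.72
t23.75 tcp mm [591.1 -10.2 152.9] yaw-8.5 F [-0.07 -0.91 -9.5 ] M [-0.181 -0.033 -0.057] w mm61.2 q6 0.05
```

```bash
python3 -m pendant '.2 0 .0004 0 0 0 0;.2 0 .0004 0 0 0 0'; python3 -m pendant '.2 0 .0003 0 0 0 0;.2 0 .0003 0 0 0 0';python3 -c "
from h import *
show()"
```

```text
t: 24.0
tcp_pos: [0.5912, -0.0101, 0.1529]
orientation: [0.705, -0.053, 0.052, -0.705]
wrist_force: [-3.1, 0.1, -6.9]
width: 0.724
t: 24.25
tcp_pos: [0.5915, -0.0101, 0.1528]
orientation: [-0.705, 0.052, -0.053, 0.705]
wrist_force: [-2.6, 0.3, -1.5]
width: 0.717
t24.25 tcp mm [591.5 -10.1 152.8] yaw-8.5 F [-2.61  0.31 -1.51] M [-0.081  0.317  0.107] w mm61.0 q6 0.05
```

```bash
python3 -m pendant '.2 -.0002 .0002 0 0 3 0;.2 -.0002 .0004 0 0 6 0;.2 -.0002 .0004 0 0 6 0'; python3 -c "
from h import *
show()"
```

```text
t: 24.62
tcp_pos: [0.5916, -0.0101, 0.1524]
orientation: [-0.701, 0.089, -0.09, 0.701]
wrist_force: [0.1, -0.4, -1.5]
width: 0.723
t24.62 tcp mm [591.6 -10.1 152.4] yaw-14.5 F [ 0.1  -0.37 -1.47] M [-0.134  0.107 -0.016] w mm61.4 q6 0.16
```

```bash
python3 -m pendant '.2 0 .0003 0 0 3 0;.2 0 .0004 0 0 5 0;.2 0 .0004 0 0 5 0'; python3 -c "
from h import *
show()"; python3 -m pendant '.2 0 .0002 0 0 3 0;.2 0 .0003 0 0 5 0;.2 0 .0003 0 0 5 0'; python3 -c "
from h import *
show()"
```

```text
t: 25.0
tcp_pos: [0.5915, -0.0101, 0.1521]
orientation: [-0.697, 0.119, -0.12, 0.697]
wrist_force: [-0.4, -1.0, 2.0]
width: 0.719
t25.00 tcp mm [591.5 -10.1 152.1] yaw-19.5 F [-0.44 -0.97  2.05] M [-0.219  0.048 -0.048] w mm61.1 q6 0.24
t: 25.38
tcp_pos: [0.5915, -0.0101, 0.1517]
orientation: [-0.691, 0.15, -0.151, 0.691]
wrist_force: [-0.7, -1.4, 3.9]
width: 0.723
t25.38 tcp mm [591.5 -10.1 151.7] yaw-24.5 F [-0.73 -1.39  3.87] M [-0.215  0.07  -0.053] w mm61.5 q6 0.33
```

```bash
python3 -m pendant '.2 0 .0000 0 0 3 0;.2 0 .0001 0 0 5 0;.2 0 .0001 0 0 5 0'; python3 -c "
from h import *
show()"; python3 -m pendant '.2 0 .0002 0 0 3 0;.2 0 .0002 0 0 5 0;.2 0 .0002 0 0 5 0'; python3 -c "
from h import *
show()"
```

```text
t: 25.75
tcp_pos: [0.5914, -0.0101, 0.1515]
orientation: [-0.684, 0.18, -0.181, 0.684]
wrist_force: [-0.7, -1.2, 5.5]
width: 0.723
t25.75 tcp mm [591.4 -10.1 151.5] yaw-29.6 F [-0.66 -1.16  5.49] M [-0.25   0.13  -0.007] w mm61.4 q6 0.42
t: 26.12
tcp_pos: [0.5913, -0.0101, 0.1513]
orientation: [-0.675, 0.21, -0.21, 0.675]
wrist_force: [-1.7, -1.7, 5.4]
width: 0.724
t26.12 tcp mm [591.3 -10.1 151.3] yaw-34.5 F [-1.74 -1.71  5.36] M [-0.302  0.157  0.062] w mm61.5 q6 0.51
```

```bash
python3 -m pendant '.2 0 -.0004 0 0 0 0;.2 0 -.0004 0 0 0 0;.2 0 -.0004 0 0 0 0'; python3 -c "
from h import *
show()"; python3 -m pendant '.2 .0001 0 .0001 0 3 0;.2 .0001 0 .0001 0 5 0;.2 .0001 0 .0001 0 5 0'; python3 -c "
from h import *
show()"
```

```text
t: 26.5
tcp_pos: [0.5913, -0.0101, 0.1513]
orientation: [-0.675, 0.21, -0.21, 0.675]
wrist_force: [0.8, -2.0, 1.3]
width: 0.718
t26.50 tcp mm [591.3 -10.1 151.3] yaw-34.6 F [ 0.84 -1.98  1.26] M [-0.31  -0.261  0.075] w mm61.0 q6 0.51
t: 26.88
tcp_pos: [0.5911, -0.0101, 0.1511]
orientation: [0.665, -0.239, 0.239, -0.665]
wrist_force: [0.3, -2.1, -0.9]
width: 0.719
t26.88 tcp mm [591.1 -10.1 151.1] yaw-39.6 F [ 0.27 -2.13 -0.94] M [-0.423 -0.102  0.14 ] w mm61.1 q6 0.59
```

```bash
python3 -m pendant '-.5 0 0 0 0 0 0;-.8 0 0 0 0 0 0;-1 0 0 0 0 0 0;-1 0 0 0 0 0 0;-1 0 -.03 0 0 0 0;-1 0 -.08 0 0 0 0;-1 0 -.09 -.02 0 0 0;-1 0 -.09 -.02 0 0 0'; python3 -c "
from h import *
import pickle
s=show();im=robot.get_image('wrist');cv2.imwrite('pics/w12.png',im);pickle.dump((cam('wrist',s),s),open('w12.pkl','wb'))
crop(im,332,215,160,120,5,'pics/w12c.png')
im=robot.get_image('side');crop(im,354,215,100,75,8,'pics/s12.png');show()"
```

```text
t: 27.88
tcp_pos: [0.578, -0.0263, 0.2416]
orientation: [-0.665, 0.239, -0.24, 0.665]
wrist_force: [-0.4, -0.3, 0.1]
width: 1.004
t27.88 tcp mm [578.  -26.3 241.6] yaw-39.6 F [-0.4  -0.28  0.06] M [-0.066 -0.001  0.016] w mm85.4 q6 0.57
t27.98 tcp mm [578.  -25.6 240.3] yaw-39.6 F [ 0.35  0.06 -0.13] M [-0.004 -0.006  0.009] w mm85.2 q6 0.57
```

View pics/w12c.png

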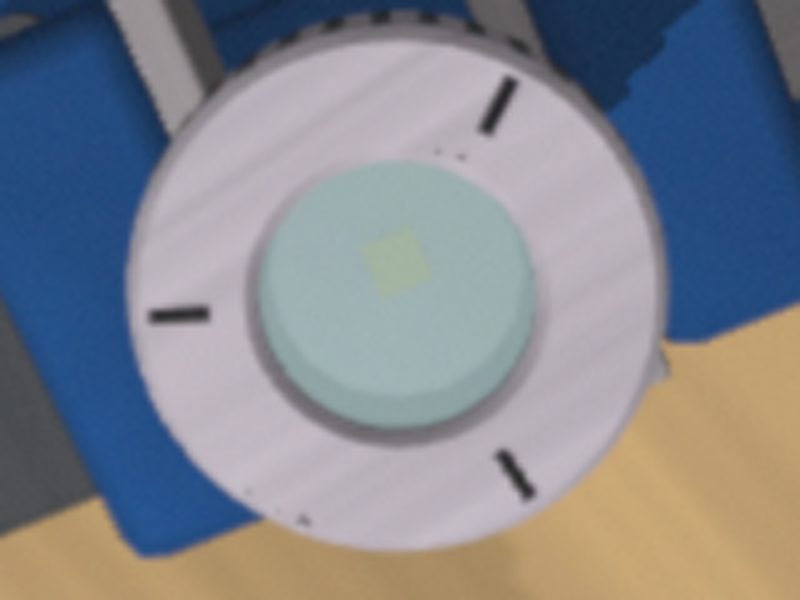

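View pics/s12.png

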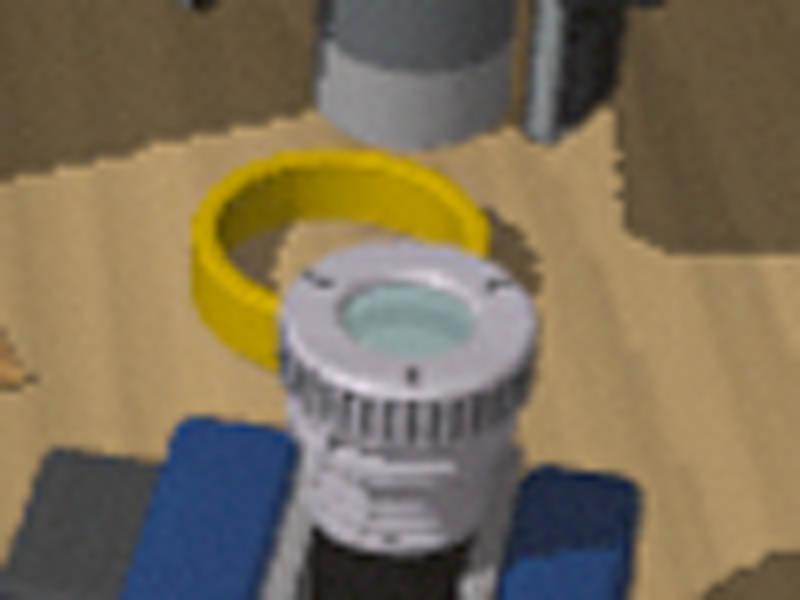

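The ring sits level over the glass with its three marks visible. To cross-check the compression I'll touch the flange lightly with the closed fingertips. Uncompressed glass plus the flange would put its top at 171.45 mm, and about 170.45 mm would be snug.

```bash
python3 -m pendant '1 0 .02 -.003 0 0 0;1 0 .05 -.003 0 0 0;1 0 .06 -.003 0 0 0;1 0 .064 -.003 0 0 0;1 0 .066 -.003 0 0 0;1 0 .066 -.003 0 0 0'; python3 -m pendant '1 0 .001 0 0 0 0;1 0 .0018 0 0 0 0;1 0 .0018 0 0 0 0'
```

```text
t: 28.72
tcp_pos: [0.5769, -0.0278, 0.1759]
orientation: [-0.665, 0.239, -0.24, 0.665]
wrist_force: [0.5, 0.7, -0.4]
width: -0.0
t: 29.1
tcp_pos: [0.5766, -0.0278, 0.1736]
orientation: [0.665, -0.239, 0.239, -0.665]
wrist_force: [0.2, 0.5, 0.8]
width: 0.001
```

```bash
python3 -m pendant '1 0 .0008 0 0 0 0;1 0 .0016 0 0 0 0;1 0 .0016 0 0 0 0'; python3 -m pendant '1 0 .0006 0 0 0 0;1 0 .001 0 0 0 0;1 0 .001 0 0 0 0'
```

```text
t: 29.48
tcp_pos: [0.5766, -0.0278, 0.1719]
orientation: [-0.665, 0.239, -0.239, 0.665]
wrist_force: [0.6, -0.1, -0.3]
width: -0.0
t: 29.85
tcp_pos: [0.5766, -0.0278, 0.171]
orientation: [-0.665, 0.239, -0.239, 0.665]
wrist_force: [0.1, 0.1, 0.8]
width: -0.001
```

```bash
python3 -m pendant '1 0 .0003 0 0 0 0;1 0 .0003 0 0 0 0'
```

```text
t: 30.1
tcp_pos: [0.5766, -0.0278, 0.1707]
orientation: [0.665, -0.239, 0.239, -0.665]
wrist_force: [-0.8, 0.1, -0.5]
width: 0.002
```

```bash
python3 -m pendant '1 0 .0003 0 0 0 0;1 0 .0003 0 0 0 0';  python3 -m pendant '1 0 .0003 0 0 0 0;1 0 .0003 0 0 0 0'
```

```text
t: 30.35
tcp_pos: [0.5766, -0.0278, 0.1704]
orientation: [0.665, -0.239, 0.239, -0.665]
wrist_force: [-0.3, 0.6, 0.9]
width: -0.003
t: 30.6
tcp_pos: [0.5766, -0.0278, 0.1702]
orientation: [-0.665, 0.239, -0.239, 0.665]
wrist_force: [-1.8, -1.1, 0.8]
width: 0.0
```

```bash
python3 -m pendant '1 0 .0002 0 0 0 0;1 0 .0002 0 0 0 0;1 0 .0002 0 0 0 0';  python3 -m pendant '1 0 .0002 0 0 0 0;1 0 .0002 0 0 0 0;1 0 .0002 0 0 0 0'
```

```text
t: 30.98
tcp_pos: [0.5767, -0.0278, 0.1701]
orientation: [0.665, -0.239, 0.239, -0.665]
wrist_force: [-1.4, -0.0, 4.3]
width: -0.001
t: 31.35
tcp_pos: [0.5767, -0.0278, 0.17]
orientation: [0.665, -0.239, 0.239, -0.665]
wrist_force: [-2.3, -0.7, 5.8]
width: 0.001
```

```bash
python3 -m pendant '1 0 -.02 0 0 0 0;1 0 -.06 0 0 0 0;1 0 -.12 0 0 0 0;0 0 -.13 0 0 0 0;0 0 -.13 0 0 0 0;0 0 -.13 0 0 0 0'; python3 -c "
from h import *
s=show();cv2.imwrite('pics/s13.png',robot.get_image('side'));im=robot.get_image('wrist');cv2.imwrite('pics/w13.png',im)"
```

```text
t: 32.1
tcp_pos: [0.576, -0.0277, 0.2978]
orientation: [0.666, -0.24, 0.238, -0.665]
wrist_force: [-0.2, -0.1, 1.1]
width: 0.504
t32.10 tcp mm [576.  -27.7 297.8] yaw-39.6 F [-0.18 -0.15  1.08] M [-0.05   0.038  0.008] w mm42.9 q6 0.56
```

View pics/s13.png

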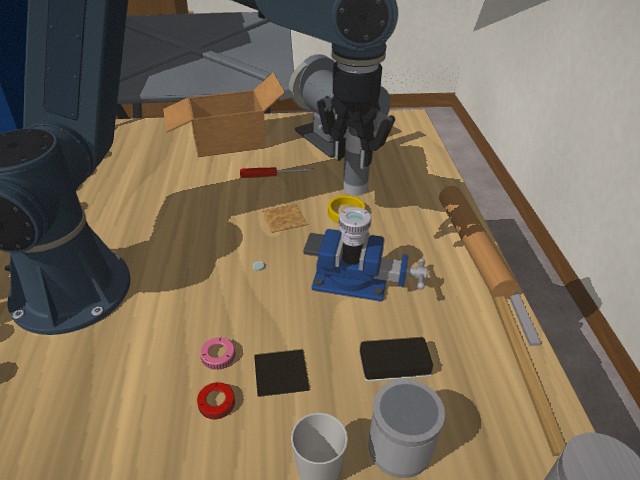

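The ring sits on the lamp at about (354,220), both pads are empty, everything else is where it was, and the arm is clear.

```bash
python3 -c "
from cell import robot
print(robot.sign_off())"
```

```text
the job is handed in; nothing more can be done
None
```

The larger glass is seated in the lamp and the aluminium ring is screwed down snug on it. I handed in at about 32 s of the 69 s; no verdict was reported.

- **Glass:** I released it about 5 mm into the bore and it settled flat. A light fingertip touch put its top 3.45 mm above the rim, within the 2.5 to 5.5 mm expected.
- **Ring:** I turned it about 100° clockwise. A pull-up test partway, at 55°, confirmed the lugs were under the flights.
- **Tightness:** The checks agree on snug but not on the exact figure:

| Check | Result |
|---|---|
| Turning torque | about 0.14 N m at the end, rising (0.1 to 0.3 is snug) |
| Ring height while screwing | about 1.0 to 1.1 mm of gasket compression, so 10 to 11 N |
| Flange touched after letting go | about 1.25 mm, so roughly 12 N |

  The last figure is slightly firmer than the nominal 10 N but well short of the 2.4 mm crush limit, so I did not back it off.
- **Rest of the bench:** The final side picture shows the ring level on the lamp and both pads empty. Nothing else has visibly moved, and the arm was clear of everything.

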